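# Put the potting-bench things back on their own places

### The job

On the lazy-susan all four things stand on each other's places: move them so that the terracotta pot stands on the terracotta saucer, the square green pot on the green drip tray, the blue beaker on the blue tile and the glass jar on the cork mat, each upright, let go and in the middle of its place. The slate is a spare place that you may use to park a thing on the way. Keep things upright, set them down without dropping them, and leave the hand fork where it lies.

Things in the scene. Friction and masses are not known exactly. Their poses are not given: they have to be found in the camera images.
- terracotta_pot: Loose empty plant pot of orange-brown terracotta, round, 66 mm high, 44 mm across the foot, with a straight rim band 60 mm across over the top 21 mm, wall 4 mm, about 160 g. Grip it by the rim band. Origin: centre of its underside; z up.
- green_pot: Loose empty square seedling pot of green plastic, straight sides 54 by 54 mm (along its own x and y), 60 mm high, wall 3 mm, about 50 g. Origin: centre of its underside; z up.
- blue_beaker: Loose empty round beaker of blue-glazed ceramic, 68 mm high, 58 mm across at the rim, tapering evenly to 46 mm at the foot, wall 4 mm, about 180 g. Origin: centre of its underside; z up.
- glass_jar: Loose round jar of clear glass, 82 mm high with its brass-coloured twist cap, body 56 mm across and straight up to 48 mm, then a shoulder; cap 50 mm across from 66 mm up; paper label around it, about 180 g. The cap stays on. Origin: centre of its underside; z up.
- terracotta_saucer: Home of the terracotta pot: round terracotta saucer, 92 mm across, with a rim that stands 4 mm above its flat face. Fixed to the lazy-susan, which does not turn; its underside is 30 mm above the bench; things stand on its face 6 mm higher. Origin: centre of its underside; z up.
- green_drip_tray: Home of the green pot: square green plastic drip tray, 88 by 88 mm, with a rim that stands 4 mm above its flat face. Fixed to the lazy-susan, which does not turn; its underside is 30 mm above the bench; things stand on its face 6 mm higher. Origin: centre of its underside; z up.
- blue_tile: Home of the blue beaker: flat square blue-glazed tile, 85 by 85 mm. Fixed to the lazy-susan, which does not turn; its underside is 30 mm above the bench; things stand on its face 6 mm higher. Origin: centre of its underside; z up.
- cork_mat: Home of the glass jar: flat round mat of dark brown cork, 86 mm across. The lazy-susan is a birch-ply disc, 360 mm across, locked, with a brass nut 8 mm high in its middle. Fixed to the lazy-susan, which does not turn; its underside is 30 mm above the bench; things stand on its face 6 mm higher. Origin: centre of its underside; z up.
- spare_slate: Spare place, nobody's home, free at the start: flat round disc of dark grey slate, 86 mm across. The five places form a ring, neighbours about 135 mm apart centre to centre. Fixed to the lazy-susan, which does not turn; its underside is 30 mm above the bench; things stand on its face 6 mm higher. Origin: centre of its underside; z up.
- steel_fork: Bystander, to be left alone: steel hand fork with a wooden handle, 260 mm long (along its x, tines to +x), 66 mm wide, 27 mm high, loose on the bench right of the lazy-susan (-y). Also near: a seedling tray 45 mm high (+y side) and, beyond, a steel tin 85 mm high. Origin: centre of its underside; z up.
Things that resemble listed ones, but are neither listed nor needed, are in the scene too. Of the things like the terracotta_pot, leave any that is purple; of the rest the smaller one is meant.

How it is judged:
By the outcome, as a careful person would: the job done as asked, in the order asked, and still so for the second after the job is handed in, with the robot touching nothing.
It also fails if it takes over 112 s, if anything falls off the work surface, if the arm or the gripper's body presses on something with over 40 N, if the wrist force passes 120 N, or if a joint passes its speed limit or range.

### The arm

A 6-joint arm with a two-finger parallel gripper is mounted at the origin on the work surface. World frame = base frame: x ahead of the robot, y to its left, z up, the work surface at z = 0. Lengths are in m, angles in degrees, forces in N, time in s.
With the tool pointing down it reaches from about 0.3 to 0.75 m from the base axis. Payload 8.5 kg.
Tool frame: the origin (TCP) lies between the finger pads; the fingertips stand 8 mm ahead of it and the grasp point (between the pads) lies 11 mm behind it; y points along the fingers, z is the direction in which the jaws open and shut, and the axes are right-handed (so a half turn about y gives the same grasp; the last joint's range is limited). The gripper opens to 85 mm and grips with 20 to 120 N. Pads are 22 mm wide; open, the fingers measure 114 mm over their backs; the gripper's body (76 mm by 85 mm) begins 54 mm behind the grasp point. The pads swing forward as they close: fully open they stand 13 mm farther back than shut.
Start: joints at [65.014, 21.807, 74.336, -0, 83.858, -12.336], TCP at [0.12, 0.537, 0.239] pointing down, gripper open.
Joint ranges: [-178.18, 178.18], [-50.72, 133.34], [12.68, 142.11], [-81.47, 261.47], [9.98, 163.14], [-165.26, 165.26]. Speed limits (degrees/s): [136.94, 136.94, 180, 180, 180, 180].

### API

Orientations are given as a 3x3 rotation matrix whose columns are the frame's x, y, z axes.
In Python, from rig import env, get_image gives the robot as it stands.
- The arm moves only by the tool move_arm, never from a script. Its argument "targets" is one flat list of numbers, 6 for each row, row after row: the shift along the tool's x, y, z in mm, then the turn, a rotation vector about the tool's x, y, z in rad. A call has exactly 5 rows; each row shifts and turns the commanded pose from where the row before left it, along the tool's axes as they then stand; what a row does not reach is not made up. A row lasts 1/8 s, in which the tool goes at most 62.5 mm and 10.7 degrees, less where a joint would pass 70% of its speed; a pose out of reach is approached as far as the arm can. A call is refused whole if a number of a shift passes 62.5 or a number of a turn 0.188, either way. A call with a gripper value outside its range is refused whole. "hand" is the opening, from -1 (shut) to 1 (fully open), so that 0 is half open, set as the call begins (left out, the last holds). The fingers move at their own pace and stop on an object; "squeeze" is the grip in N (left out, the last holds). Time passes only in rows, so rows that do not move let the fingers close, or fill a call up. It gives the time, the measured TCP pose, the force and the opening at its end, in the units of the state.
- env.observe(): the state, without advancing time (a new reading comes with each control period).
- get_image(name): name is "scene" or "top"; returns a dict with "pixels" (384x512x3 uint8, red, green, blue), "z_map" (384x512 float32, m along the optical axis (not along the pixel's ray), 0 where there is no reading), "intrinsics" (3x3 intrinsics, pixels), "R" (3x3) and "t" (3): a world point X has camera coordinates R X + t. Camera axes: x right, y down, z forward; pixel columns grow to the right and rows downward; lengths in m; the calibration is good to about 2 mm. A picture is of the moment at which its call begins.
- env.close_job(): hands the job in, once; it reports no verdict.
The state is a dict: "time_s": time; "q": joint angles; "qvel": joint speeds; "joint_efforts": joint torques, N m; "position": TCP position; "tool_rot": TCP orientation; "ft_force": force on the tool from outside, world axes, zero at the start; "wrist_torque": the same for the moment, N m; "grip_width": finger opening in m.
Only numpy, scipy, OpenCV 4.12 (cv2) and the standard library are available. Lean on these libraries where they do the work, as an engineer would, in place of code of your own. Each camera call takes 0.05 s, during which the arm holds its last target.

## Working session

There is one attempt and no reset: what is moved stays moved. The work goes in short steps, Python scripts to look and compute and a tool call to move; the robot and the scene stay as the last step left them, time stands still between calls to the robot, and variables do not carry over. Pictures are saved under pics/ and viewed, and the job is handed in when it is done.

Besides the shell and the picture viewer there is one more tool, called after "Emit:" as name(argument=value, ...) on one line, values as JSON. move_arm: Moves the arm, as the interface text tells. Its arguments: {"type":"object","properties":{"targets":{"type":"array"},"hand":{"type":"number"},"squeeze":{"type":"number"}},"required":["targets"]}

```bash
ls; mkdir -p pics; python3 - <<'E'
from rig import env,get_image
import cv2,numpy as np
s=env.observe()
for k,v in s.items(): print(k,np.round(v,4).tolist())
for n in("scene","top"):
    d=get_image(n); np.savez(f'{n}0.npz',**d)
    cv2.imwrite(f'pics/{n}0.png',cv2.resize(d['pixels'][:,:,::-1],(800,600),interpolation=cv2.INTER_CUBIC))
    print(n,d['intrinsics'],d['R'],d['t'])
E
```

```text
pics
time_s 0.0
q [65.0136, 21.842, 74.3867, 0.0001, 83.8594, -12.337]
qvel [0.0675, 0.0372, -0.011, -0.0084, 0.1032, -0.0095]
joint_efforts [-0.0002, -44.8477, -23.1269, -0.0002, 0.0049, -0.0]
position [0.1203, 0.5364, 0.2387]
tool_rot [[0.9757, -0.0007, 0.219], [-0.219, -0.0014, 0.9757], [-0.0003, -1.0, -0.0015]]
ft_force [-0.1212, -0.8051, -0.9722]
wrist_torque [0.0286, 0.0245, -0.0332]
grip_width 0.0857
scene [[389.70544269   0.         248.88556513]
 [  0.         389.70544269 199.66559066]
 [  0.           0.           1.        ]] [[ 0.55427488  0.83216922 -0.016545  ]
 [ 0.46910507 -0.32874883 -0.8196735 ]
 [-0.68754621  0.44656309 -0.57259202]] [-0.24814609 -0.28753386  1.69143505]
top [[347.61593109   0.         249.21261433]
 [  0.         347.61593109 195.60049744]
 [  0.           0.           1.        ]] [[ 0.00399749 -0.99998874 -0.00255702]
 [-0.98265484 -0.00345409 -0.18541181]
 [ 0.18540089  0.00325385 -0.98265758]] [-0.11346932  0.66412982  0.88728227]
```

View pics/scene0.png

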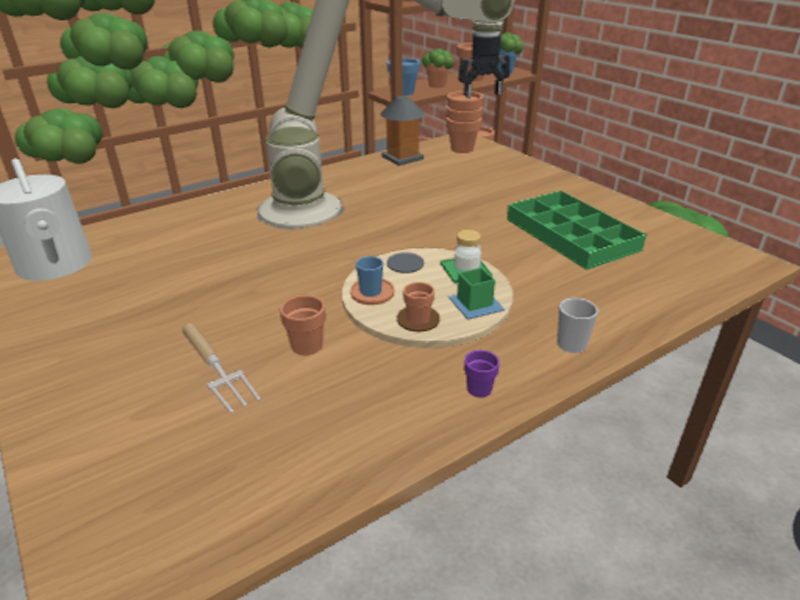

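View pics/top0.png

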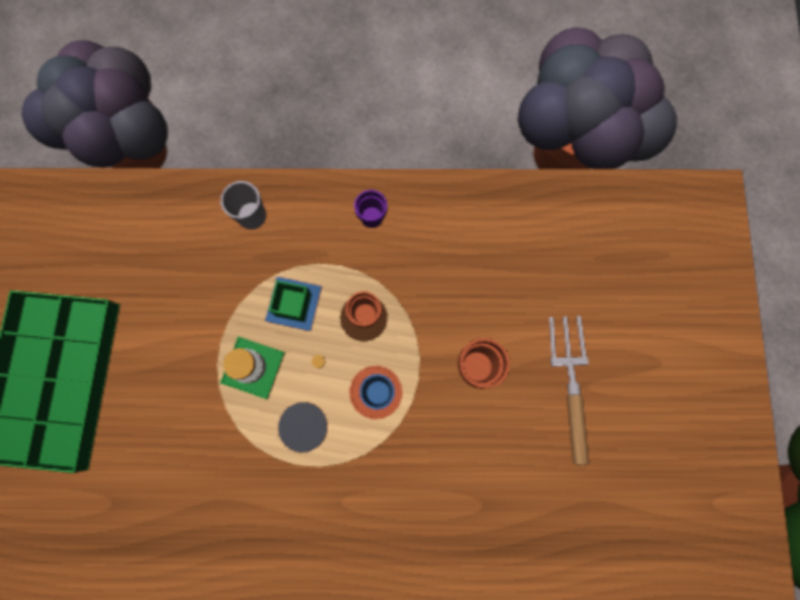

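The top view shows the beaker on the saucer (378,392), the small terracotta pot on the cork (364,312), the green pot on the tile (293,302), the jar on the tray (243,365) and the slate free (303,427). The larger terracotta pot at (483,363) and the purple one at (371,207) are the ones to leave alone. Next I'll measure positions.

```bash
cat > h.py <<'E'
import numpy as np,cv2
def cloud(d):
    K=d['intrinsics'];z=d['z_map'].astype(float);h,w=z.shape
    v,u=np.mgrid[:h,:w]
    c=np.stack([(u-K[0,2])/K[0,0]*z,(v-K[1,2])/K[1,1]*z,z],-1)
    X=(c-d['t'])@d['R']
    X[z==0]=np.nan
    return X
def pix(d,P):
    c=d['R']@np.asarray(P)+d['t'];p=d['intrinsics']@c;return p[:2]/p[2]
def circ(p):
    A=np.c_[2*p,np.ones(len(p))];s=np.linalg.lstsq(A,(p**2).sum(1),rcond=None)[0]
    return s[:2],np.sqrt(s[2]+s[:2]@s[:2])
E
python3 - <<'E'
from h import *
d=dict(np.load('top0.npz'));X=cloud(d);px=d['pixels'].astype(int)
S=512/800
for n,(a,b) in dict(beaker=(378,392),pot=(364,314),green=(292,302),jarcap=(238,363),slate=(303,427),nut=(319,361),saucer_e=(398,375),cork=(364,336),tile=(312,318),tray=(270,385),disc=(320,450),bench=(440,450),bigpot=(483,363),fork=(580,430)).items():
    print(n,np.round(X[int(b*S),int(a*S)],4))
z=X[...,2]
# disc points at 30mm
m=(abs(z-.03)<.004)
ys,xs=np.nonzero(m);print('disc lvl',len(xs),np.nanmedian(X[m],0))
hsv=cv2.cvtColor(d['pixels'],cv2.COLOR_RGB2HSV)
np.save('X.npy',X)
crop=d['pixels'][160:310,130:280]
cv2.imwrite('pics/crop.png',cv2.resize(crop[:,:,::-1],(600,600),interpolation=cv2.INTER_NEAREST))
zz=np.clip((z[160:310,130:280])/0.13*255,0,255).astype(np.uint8)
cv2.imwrite('pics/cropz.png',cv2.resize(cv2.applyColorMap(zz,cv2.COLORMAP_JET),(600,600),interpolation=cv2.INTER_NEAREST))
E
```

```text
beaker [ 0.5183 -0.0893  0.0419]
pot [ 0.6554 -0.0631  0.0435]
green [0.6757 0.0664 0.0389]
jarcap [0.5595 0.1322 0.122 ]
slate [0.4568 0.0394 0.0383]
nut [0.5697 0.0131 0.0369]
saucer_e [ 0.5454 -0.1244  0.041 ]
cork [ 0.6143 -0.0634  0.0374]
tile [0.6476 0.0292 0.0378]
tray [0.5285 0.0995 0.0364]
disc [0.4173 0.0096 0.0309]
bench [ 0.4158 -0.2    -0.0009]
bigpot [ 0.5705 -0.2806  0.0074]
fork [ 0.4531 -0.4418  0.0283]
disc lvl 8924 [0.56216813 0.00731721 0.03109296]<stdin>:14: RuntimeWarning: invalid value encountered in cast
```

View pics/crop.png

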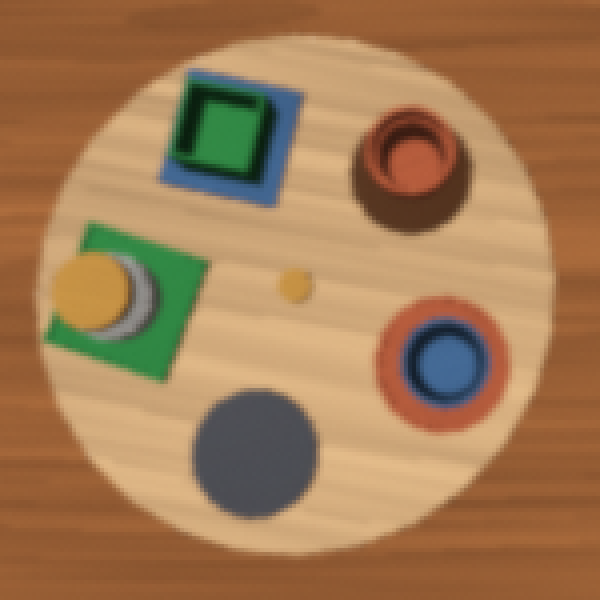

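View pics/cropz.png

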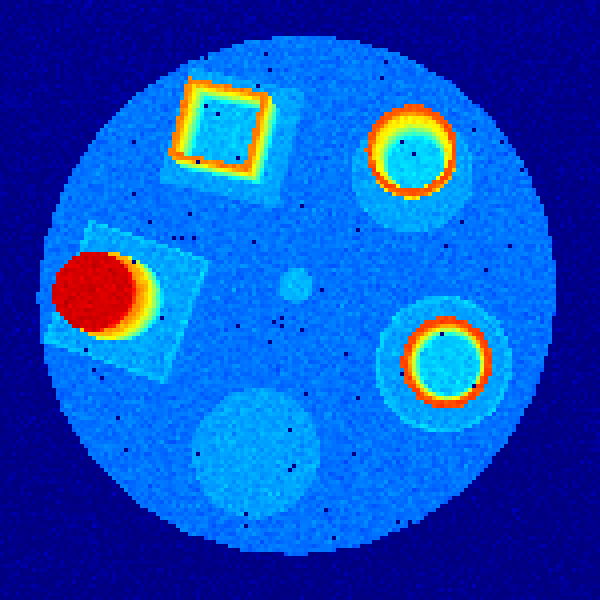

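```bash
cat > fit.py <<'E'
from h import *
from scipy.optimize import least_squares
def top_pts(X,c,zlo,zhi,r=.07):
    m=(X[...,2]>zlo)&(X[...,2]<zhi)&(np.hypot(X[...,0]-c[0],X[...,1]-c[1])<r)
    return X[m]
def disc_fit(d,X):
    # disc boundary: mask of z>15mm, contour, backproject onto z=.03
    m=((X[...,2]>.015)&(np.hypot(X[...,0]-.56,X[...,1]-.007)<.25)).astype(np.uint8)
    cs,_=cv2.findContours(m,cv2.RETR_EXTERNAL,cv2.CHAIN_APPROX_NONE)
    c=max(cs,key=cv2.contourArea)[:,0,:]
    return ray(d,c,.03)
def ray(d,uv,z):
    K=d['intrinsics'];R=d['R'];t=d['t'];o=-R.T@t
    r=np.c_[(uv[:,0]-K[0,2])/K[0,0],(uv[:,1]-K[1,2])/K[1,1],np.ones(len(uv))]@R
    return (o+r*((z-o[2])/r[:,2])[:,None])[:,:2]
def robcirc(p,R):
    f=lambda x:np.hypot(p[:,0]-x[0],p[:,1]-x[1])-R
    s=least_squares(f,np.median(p,0),loss='soft_l1',f_scale=.002);return s.x,np.std(s.fun)
def mincirc(p): 
    c,r=cv2.minEnclosingCircle((p*1000).astype(np.float32));return np.array(c)/1000,r/1000
def minrect(p):
    c,s,a=cv2.minAreaRect((p*1000).astype(np.float32));return np.array(c)/1000,np.array(s),a
E
python3 - <<'E'
from fit import *
d=dict(np.load('top0.npz'));X=cloud(d)
p=disc_fit(d,X);print('disc',robcirc(p,.18),circ(p))
hsv=cv2.cvtColor(d['pixels'],cv2.COLOR_RGB2HSV)
zr={'beaker':((.518,-.089),.095,.112),'pot':((.655,-.063),.093,.110),'green':((.676,.066),.090,.104),'cap':((.56,.132),.112,.128)}
for n,(c,a,b) in zr.items():
    q=top_pts(X,c,a,b);print(n,len(q),'z',np.median(q[:,2]),'mean',q.mean(0)[:2], 'minC',mincirc(q[:,:2]), 'lsq',circ(q[:,:2]),minrect(q[:,:2]) if n=='green' else '')
# jar body
q=top_pts(X,(.56,.115),.05,.11,.08);print('jarbody',circ(q[:,:2]),np.median(q,0))
# places by z 0.0345..0.042
for n,c in dict(slate=(.457,.039),cork=(.645,-.063),saucer=(.518,-.089),tile=(.665,.055),tray=(.545,.12)).items():
    q=top_pts(X,c,.0345,.044,.085);
    q=q[np.hypot(q[:,0]-c[0],q[:,1]-c[1])<.07]
    print(n,len(q),np.median(q[:,2]),mincirc(q[:,:2]),minrect(q[:,:2]))
E
```

```text
disc (array([0.57031004, 0.01461245]), np.float64(0.0008583520333166686)) (array([0.57020183, 0.01458106]), np.float64(0.17785537857795386))
beaker 128 z 0.10507477612670563 mean [ 0.51622862 -0.09126653] minC (array([ 0.515909  , -0.09120065]), 0.028700590133666992) lsq (array([ 0.5160744 , -0.09146904]), np.float64(0.026386942171562462)) 
pot 121 z 0.10308474333876691 mean [ 0.65446813 -0.06737182] minC (array([ 0.65321277, -0.0674094 ]), 0.030020864486694335) lsq (array([ 0.6526375 , -0.06741324]), np.float64(0.027816449337903053)) 
green 124 z 0.09675564907422356 mean [0.66999544 0.06107111] minC (array([0.67108954, 0.06089573]), 0.037075263977050785) lsq (array([0.67036852, 0.06040668]), np.float64(0.02953159855391738)) (array([0.67077692, 0.06072299]), array([54.63768768, 54.3307991 ]), 79.14649200439453)
cap 315 z 0.11932269923556968 mean [0.55893105 0.13095185] minC (array([0.55963098, 0.13180862]), 0.0251101016998291) lsq (array([0.55905082, 0.13108983]), np.float64(0.017759331419098603)) 
jarbody (array([0.55909645, 0.13104955]), np.float64(0.02596230062862595)) [0.55227267
[... 207 characters left out ...]
460 0.037717229613084935 (array([ 0.64606104, -0.06472946]), 0.06901399230957031) (array([ 0.64552722, -0.06395093]), array([132.67131042, 128.96914673]), 36.29295349121094)
saucer 655 0.03868898320193145 (array([ 0.51778125, -0.08924568]), 0.0698060531616211) (array([ 0.52014819, -0.09875311]), array([129.12083435, 120.31976318]), 24.73234748840332)
tile 576 0.03813762953900087 (array([0.66562317, 0.05438881]), 0.06960556793212891) (array([0.6685257 , 0.05489251]), array([126.48279572, 130.20263672]), 79.02412414550781)
tray 574 0.038001414532079114 (array([0.55104028, 0.12073018]), 0.0658456802368164) (array([0.54740033, 0.12516119]), array([123.73193359, 118.00012207]), 76.23837280273438)
```

```bash
python3 - <<'E'
from fit import *
d=dict(np.load('top0.npz'));X=cloud(d)
lab=cv2.cvtColor(cv2.resize(d['pixels'],None,fx=4,fy=4,interpolation=cv2.INTER_CUBIC),cv2.COLOR_RGB2LAB).astype(float)
L=lab
seeds=dict(slate=(303,427),cork=(364,333),saucer=(358,400),tile=(310,312),tray=(270,383))
C=np.array([.5703,.0146])
for n,(a,b) in seeds.items():
    u=int(a*.64*4);v=int(b*.64*4)
    ref=np.median(L[v-3:v+4,u-3:u+4].reshape(-1,3),0)
    ply=np.median(L[int(450*2.56)-3:int(450*2.56)+4,int(330*2.56)-3:int(330*2.56)+4].reshape(-1,3),0)
    m=(np.linalg.norm(L-ref,axis=2)<0.5*np.linalg.norm(ref-ply)).astype(np.uint8)
    yy,xx=np.mgrid[:m.shape[0],:m.shape[1]]
    m[np.hypot(xx-u,yy-v)>200]=0
    k,lb,st,ce=cv2.connectedComponentsWithStats(m);m=(lb==lb[v,u]).astype(np.uint8)
    cs,_=cv2.findContours(m,cv2.RETR_EXTERNAL,cv2.CHAIN_APPROX_NONE)
    c=max(cs,key=cv2.contourArea)[:,0,:]
    p=ray(d,(c+.5)/4-.5,.040 if n in('saucer','tray') else .036)
    if n in('slate','cork','saucer'):
        h=cv2.convexHull((p*1000).astype(np.float32))[:,0]/1000
        r,rs=robcirc(p,dict(slate=.043,cork=.043,saucer=.046)[n]);print(n,r,rs,mincirc(p),end=' ')
    else:
        o=minrect(p);r=o[0];print(n,o,end=' ')
    print('rad',np.hypot(*(r-C)),np.degrees(np.arctan2(*(r-C)[::-1])))
    bx=d['pixels']
E
```

```text
slate [0.45694422 0.03869667] 0.0003317933188821226 (array([0.45698895, 0.03884323]), 0.042957633972167966) rad 0.11588866488214072 167.99895918663088
cork [ 0.64957784 -0.06398555] 0.0011930730948203688 (array([ 0.65041998, -0.06379395]), 0.0447419204711914) rad 0.11162734381977885 -44.748736791793384
saucer [ 0.51704299 -0.08673257] 0.00034246308094094247 (array([ 0.51708179, -0.08687289]), 0.04645744323730469) rad 0.11447531652322863 -117.72491543386188
tile (array([0.67381439, 0.0626739 ]), array([85.91837311, 85.60991669]), 77.65296936035156) rad 0.11413294728434811 24.910984450420056
tray (array([0.55865631, 0.12967395]), array([90.67539215, 88.02942657]), 71.77226257324219) rad 0.11566152993222632 95.77777463428878
```

```bash
python3 - <<'E'
from fit import *
d=dict(np.load('top0.npz'));e=dict(np.load('scene0.npz'))
def draw(d,P,z,r,im,f,o,col):
    th=np.linspace(0,2*np.pi,80)
    pts=np.array([pix(d,[P[0]+r*np.cos(t),P[1]+r*np.sin(t),z]) for t in th])
    cv2.polylines(im,[np.round(((pts-o+.5)*f)).astype(np.int32)],True,col,1)
def sq(d,P,z,s,a,im,f,o,col):
    a=np.radians(a);R=np.array([[np.cos(a),-np.sin(a)],[np.sin(a),np.cos(a)]])
    pts=np.array([pix(d,[*(np.array(P)+R@np.array(q)*s/2),z]) for q in((1,1),(1,-1),(-1,-1),(-1,1))])
    cv2.polylines(im,[np.round(((pts-o+.5)*f)).astype(np.int32)],True,col,1)
for nm,D,o,w,h,f in(('top',d,np.array([135,165]),140,140,4.2),('scene',e,np.array([210,145]),130,85,6)):
    im=D['pixels'][o[1]:o[1]+h,o[0]:o[0]+w,::-1]
    im=cv2.resize(im,None,fx=f,fy=f,interpolation=cv2.INTER_CUBIC).copy()
    W=(255,255,255);Y=(0,255,255)
    draw(D,(.5703,.0146),.03,.18,im,f,o,W)
    draw(D,(.4570,.0388),.036,.043,im,f,o,W);draw(D,(.6495,-.064),.036,.043,im,f,o,W)
    draw(D,(.517,-.0867),.040,.046,im,f,o,W)
    sq(D,(.6738,.0627),.036,85,0,im,f,o,W) if 0 else sq(D,(.6738,.0627),.036,.085,77.6,im,f,o,W)
    sq(D,(.5587,.1297),.040,.088,71.8,im,f,o,W)
    draw(D,(.516,-.0913),.104,.029,im,f,o,Y);draw(D,(.653,-.0674),.102,.030,im,f,o,Y)
    draw(D,(.5594,.1313),.118,.025,im,f,o,Y);sq(D,(.6708,.0608),.096,.054,79.1,im,f,o,Y)
    cv2.imwrite(f'pics/ov_{nm}.png',im)
E
```

```text
(no output)
```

View pics/ov_top.png

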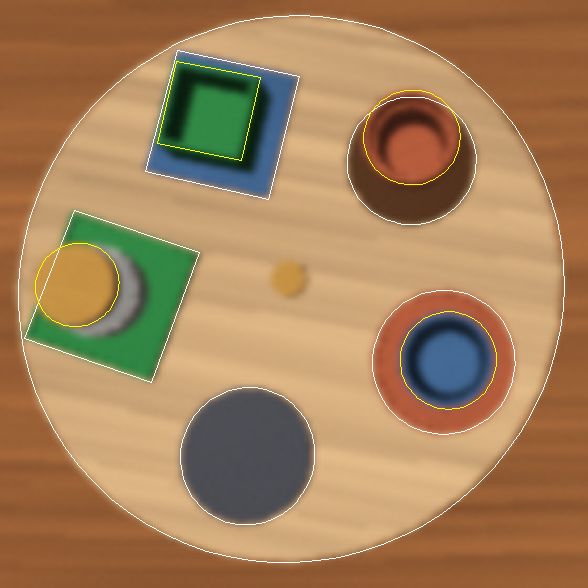

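View pics/ov_scene.png

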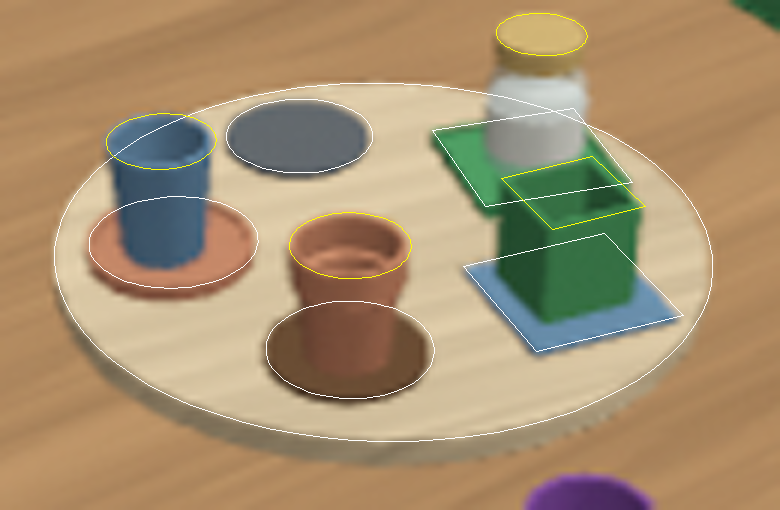

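The overlays agree in both views to about 2 mm, so I'll use these positions. The current tool angle also suits the green pot. The order is: beaker → slate, pot → saucer, jar → cork, green pot → tray, beaker → tile.

```bash
cat > go.py <<'E'
import sys,numpy as np
from rig import env
from scipy.spatial.transform import Rotation as Ro
# usage: go.py x y z [jaw angle deg]   (mm)
s=env.observe();R=np.array(s['tool_rot']);p=np.array(s['position'])
T=np.array([float(a) for a in sys.argv[1:4]])/1000
ang=np.radians(float(sys.argv[4]) if len(sys.argv)>4 else 78)
z=np.array([np.cos(ang),np.sin(ang),0]);y=np.array([0,0,-1.]);x=np.cross(y,z)
G=np.c_[x,y,z]
print('t',round(s['time_s'],2),'pos',np.round(p*1000,1),'F',np.round(s['ft_force'],1),'w',round(s['grip_width']*1000,1))
print('total tool shift mm',np.round(R.T@(T-p)*1000,1),'turn',np.round(Ro.from_matrix(R.T@G).as_rotvec(),4))
E
python3 go.py 516 -91 200
```

```text
t 0.1 pos [120.4 536.4 238.8] F [-0.3  0.2 -1. ] w 85.4
total tool shift mm [ 523.5   39.3 -525.5] turn [ 0.0013 -0.0114 -0.0003]
```

Emit:
move_arm(targets=[20,0,-20,0,0,0,35,0,-35,0,0,0,40,0,-40,0,0,0,40,0,-40,0,0,0,40,0,-40,0,0,0], hand=1, squeeze=35)

```text
time_s: 0.72
position: [0.2534, 0.326, 0.2392]
tool_rot: [[0.976, -0.0, 0.219], [-0.219, -0.0, 0.976], [-0.0, -1.0, -0.0]]
ft_force: [1.0, 0.4, -0.5]
grip_width: 0.0855
```

Emit:
move_arm(targets=[40,0,-40,0,0,0,40,0,-40,0,0,0,40,4,-40,0,0,0,40,4,-40,0,0,0,40,4,-40,0,0,0])

```text
time_s: 1.35
position: [0.4048, 0.0868, 0.2272]
tool_rot: [[0.976, -0.0, 0.219], [-0.219, 0.0, 0.976], [-0.0, -1.0, 0.0]]
ft_force: [0.8, 1.6, 0.0]
grip_width: 0.0858
```

```bash
python3 go.py 516 -91 130
```

```text
t 1.35 pos [404.8  86.8 227.2] F [0.8 1.6 0. ] w 85.8
total tool shift mm [ 147.5   97.1 -149.1] turn [-0.0001 -0.0116 -0.0001]
```

Emit:
move_arm(targets=[35,10,-35,0,0,0,35,15,-35,0,0,0,35,20,-35,0,0,0,30,20,-30,0,0,0,12,15,-13,0,0,0])

```text
time_s: 1.98
position: [0.5157, -0.0896, 0.146]
tool_rot: [[0.975, -0.001, 0.221], [-0.221, 0.0, 0.975], [-0.001, -1.0, 0.0]]
ft_force: [-0.9, 0.3, 0.1]
grip_width: 0.0857
```

```bash
python3 - <<'E'
from rig import get_image
import cv2,numpy as np
d=get_image("scene");np.savez('scene1.npz',**d)
cv2.imwrite('pics/s1.png',cv2.resize(d['pixels'][110:240,190:360,::-1],(765,585),interpolation=cv2.INTER_CUBIC))
E
python3 go.py 516 -91 73
```

```text
t 2.02 pos [515.5 -90.1 144.4] F [-0.4 -2.1 -1.2] w 85.8
total tool shift mm [ 0.9 71.4 -0.8] turn [-0.0003 -0.0133 -0.0033]
```

View pics/s1.png

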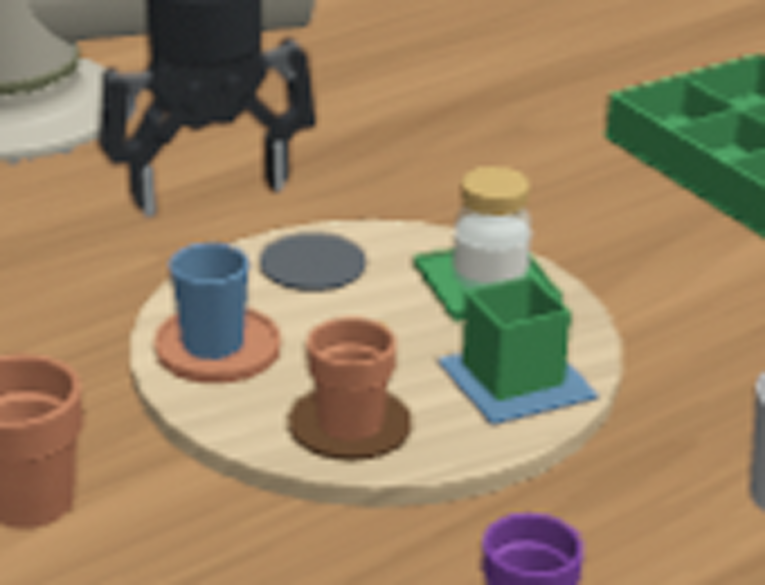

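The open fingers straddle the beaker, with tips at about (150,210) and (275,185) in the crop. I'll read the fingertip height from the depth map.

```bash
python3 - <<'E'
from h import *
d=dict(np.load('scene1.npz'));X=cloud(d)
for c0 in ((216,232),(245,258)):
  for v in range(146,161,1):
    r=X[v,c0[0]:c0[1]];m=(r[:,2]>.1)
    if m.any(): print(v,np.round(np.nanmean(r[m],0),3),m.sum())
E
```

```text
146 [ 0.514 -0.147  0.197] 7
147 [ 0.514 -0.144  0.193] 5
148 [ 0.512 -0.141  0.188] 6
149 [ 0.512 -0.142  0.185] 6
150 [ 0.511 -0.142  0.181] 6
151 [ 0.511 -0.141  0.177] 6
152 [ 0.51  -0.141  0.174] 6
153 [ 0.51  -0.141  0.17 ] 6
154 [ 0.51  -0.142  0.167] 6
155 [ 0.513 -0.142  0.165] 5
156 [ 0.515 -0.142  0.162] 4
157 [ 0.512 -0.138  0.157] 3
158 [ 0.514 -0.138  0.154] 2
146 [ 0.533 -0.047  0.175] 6
147 [ 0.531 -0.046  0.171] 6
148 [ 0.531 -0.046  0.167] 6
149 [ 0.53  -0.045  0.163] 6
150 [ 0.531 -0.046  0.16 ] 6
151 [ 0.534 -0.05   0.159] 3
152 [ 0.533 -0.05   0.155] 3
```

Emit:
move_arm(targets=[1,18,-1,0,0,0,0,20,0,0,0,0,0,20,0,0,0,0,0,15,0,0,0,0,0,5,0,0,0,0])

```text
time_s: 2.65
position: [0.5153, -0.088, 0.0691]
tool_rot: [[0.976, -0.001, 0.218], [-0.218, 0.001, 0.976], [-0.001, -1.0, 0.0]]
ft_force: [0.2, -0.3, -0.1]
grip_width: 0.0851
```

Emit:
move_arm(targets=[0,0,0,0,0,0,0,0,0,0,0,0,0,0,0,0,0,0,0,0,0,0,0,0,0,0,0,0,0,0], hand=-1, squeeze=35)

```text
time_s: 3.28
position: [0.5165, -0.0894, 0.0704]
tool_rot: [[0.976, 0.002, 0.219], [-0.219, -0.001, 0.976], [0.002, -1.0, -0.0]]
ft_force: [-0.6, 0.7, 6.2]
grip_width: 0.056
```

```bash
python3 go.py 516 -91 106; python3 - <<'E'
from rig import get_image
import cv2,numpy as np
d=get_image("scene")
cv2.imwrite('pics/s2.png',cv2.resize(d['pixels'][110:240,190:360,::-1],(765,585),interpolation=cv2.INTER_CUBIC))
E
```

```text
t 3.27 pos [516.5 -89.4  70.4] F [-0.6  0.7  6.2] w 56.0
total tool shift mm [ -0.  -35.6  -1.7] turn [ 0.0002 -0.0115  0.002 ]
```

View pics/s2.png

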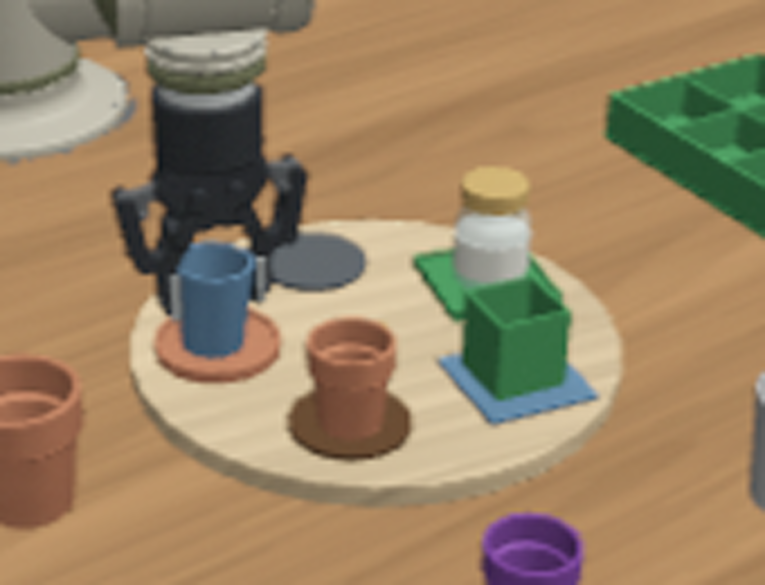

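Emit:
move_arm(targets=[0,-6,0,0,0,0,0,-12,0,0,0,0,0,-15,0,0,0,0,-10,-8,15,0,0,0,-16,0,22,0,0,0])

```text
time_s: 3.95
position: [0.4984, -0.0464, 0.111]
tool_rot: [[0.976, 0.001, 0.22], [-0.22, -0.0, 0.976], [0.001, -1.0, 0.0]]
ft_force: [-0.3, 0.8, -1.8]
grip_width: 0.056
```

```bash
python3 go.py 457 39 100
```

```text
t 3.95 pos [498.4 -46.4 111. ] F [-0.3  0.8 -1.8] w 56.0
total tool shift mm [-59.1  11.   74.2] turn [-0.0001 -0.0121  0.001 ]
```

Emit:
move_arm(targets=[-18,0,22,0,0,0,-18,0,22,0,0,0,-15,2,18,0,0,0,-8,6,12,0,0,0,0,8,0,0,0,0])

```text
time_s: 4.58
position: [0.457, 0.0386, 0.0941]
tool_rot: [[0.976, 0.0, 0.217], [-0.217, -0.0, 0.976], [0.0, -1.0, 0.0]]
ft_force: [0.3, -0.0, -1.4]
grip_width: 0.0554
```

```bash
python3 go.py 457 39 71; python3 - <<'E'
from rig import get_image
import cv2,numpy as np
d=get_image("scene")
cv2.imwrite('pics/s3.png',cv2.resize(d['pixels'][110:240,190:360,::-1],(765,585),interpolation=cv2.INTER_CUBIC))
E
```

```text
t 4.58 pos [457.   38.6  94.1] F [ 0.3 -0.  -1.4] w 55.4
total tool shift mm [-0.1 23.1  0.4] turn [-0.     -0.0098  0.0002]
```

View pics/s3.png

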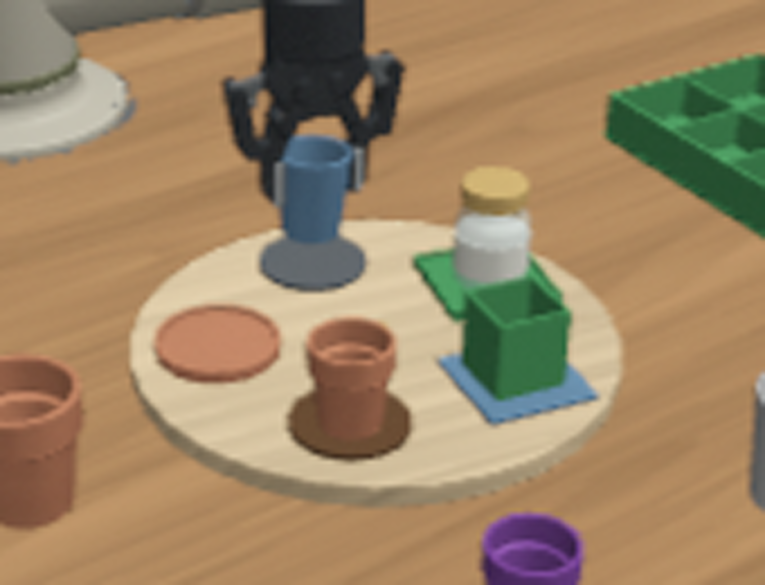

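Emit:
move_arm(targets=[0,8,0,0,0,0,0,6,0,0,0,0,0,4,0,0,0,0,0,2,0,0,0,0,0,1,0,0,0,0])

```text
time_s: 5.25
position: [0.4574, 0.0377, 0.0733]
tool_rot: [[0.976, 0.0, 0.219], [-0.219, -0.0, 0.976], [0.0, -1.0, -0.0]]
ft_force: [-0.2, 1.1, -2.9]
grip_width: 0.0562
```

Emit:
move_arm(targets=[0,1,0,0,0,0,0,1,0,0,0,0,0,1,0,0,0,0,0,0.5,0,0,0,0,0,0,0,0,0,0])

```text
time_s: 5.88
position: [0.4577, 0.0377, 0.0704]
tool_rot: [[0.976, 0.001, 0.219], [-0.219, -0.0, 0.976], [0.001, -1.0, 0.0]]
ft_force: [-1.0, -1.5, 5.2]
grip_width: 0.0559
```

Emit:
move_arm(targets=[0,0,0,0,0,0,0,0,0,0,0,0,0,0,0,0,0,0,0,-10,0,0,0,0,0,-25,0,0,0,0], hand=1)

```text
time_s: 6.5
position: [0.457, 0.0378, 0.1051]
tool_rot: [[0.976, -0.002, 0.219], [-0.219, 0.0, 0.976], [-0.002, -1.0, -0.0]]
ft_force: [0.0, 0.5, 0.6]
grip_width: 0.0851
```

```bash
python3 go.py 653 -67 140; python3 - <<'E'
from rig import get_image
import cv2,numpy as np
d=get_image("top");np.savez('top1.npz',**d)
cv2.imwrite('pics/t1.png',cv2.resize(d['pixels'][150:310,120:290,::-1],(680,640)[:2],interpolation=cv2.INTER_CUBIC)[:600])
E
```

```text
t 6.5 pos [457.   37.8 105.1] F [0.  0.5 0.6] w 85.1
total tool shift mm [214.2 -35.3 -59.3] turn [ 0.0001 -0.0114 -0.0019]
```

View pics/t1.png

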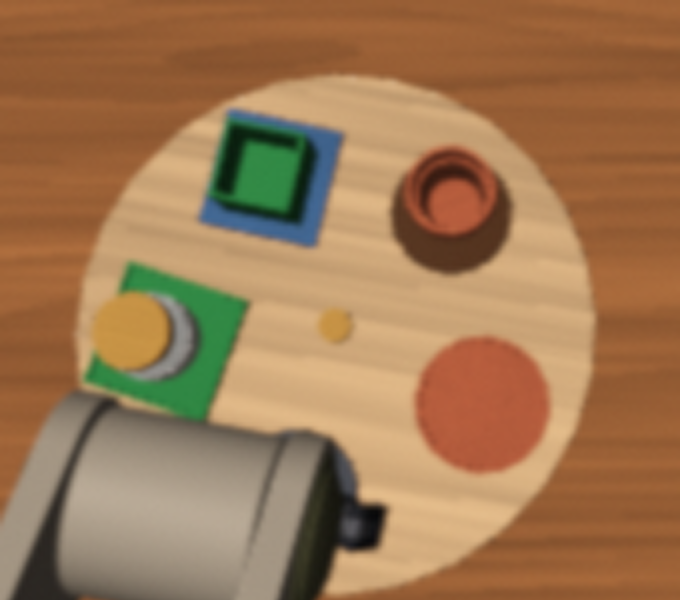

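Emit:
move_arm(targets=[0,-25,0,0,0,0,25,-10,-7,0,0,0,45,0,-13,0,0,0,50,0,-14,0,0,0,45,0,-13,0,0,0])

```text
time_s: 7.18
position: [0.6095, -0.0451, 0.1402]
tool_rot: [[0.976, 0.001, 0.219], [-0.219, -0.0, 0.976], [0.001, -1.0, -0.0]]
ft_force: [0.5, 0.3, -0.6]
grip_width: 0.0857
```

```bash
python3 - <<'E'
from fit import *
d=dict(np.load('top1.npz'));X=cloud(d)
hs=cv2.cvtColor(cv2.resize(d['pixels'],None,fx=4,fy=4,interpolation=cv2.INTER_CUBIC),cv2.COLOR_RGB2LAB).astype(float)
C=pix(d,[.517,-.087,.038]);u,v=(C*4+1.5).astype(int)
ref=hs[v,u];ply=np.median(hs[v-300:v-280,u-10:u+10].reshape(-1,3),0) if 0 else hs[v+260,u-200]
for z in(.036,.040):
  m=(np.linalg.norm(hs-ref,axis=2)<.5*np.linalg.norm(hs[v-190,u-150]-ref)).astype(np.uint8)
  k,lb,st,ce=cv2.connectedComponentsWithStats(m);m=(lb==lb[v,u]).astype(np.uint8)
  c=max(cv2.findContours(m,cv2.RETR_EXTERNAL,cv2.CHAIN_APPROX_NONE)[0],key=len)[:,0]
  print(robcirc(ray(d,(c+.5)/4-.5,z),.046),circ(ray(d,(c+.5)/4-.5,z)))
q=top_pts(X,(.655,-.063),.0965,.106,.05);print(len(q),mincirc(q[:,:2]),robcirc(q[:,:2],.028))
E
python3 go.py 652 -67 74
```

```text
(array([ 0.51710688, -0.08656764]), np.float64(0.0003464403298812759)) (array([ 0.51709942, -0.08657328]), np.float64(0.045480190198904154))
(array([ 0.51699111, -0.08668061]), np.float64(0.0003450620008391418)) (array([ 0.51698035, -0.08668797]), np.float64(0.045290440760267274))
111 (array([ 0.65329285, -0.06735815]), 0.030068214416503907) (array([ 0.65264761, -0.06742022]), np.float64(0.0012110247656837347))
t 7.17 pos [609.5 -45.1 140.2] F [ 0.5  0.3 -0.6] w 85.7
total tool shift mm [ 46.2  66.2 -12. ] turn [ 0.     -0.0114  0.0007]
```

Emit:
move_arm(targets=[26,0,-7,0,0,0,18,4,-4,0,0,0,3,20,-1,0,0,0,0,22,0,0,0,0,0,17,0,0,0,0])

```text
time_s: 7.8
position: [0.6511, -0.0662, 0.076]
tool_rot: [[0.976, -0.001, 0.219], [-0.219, 0.0, 0.976], [-0.001, -1.0, 0.0]]
ft_force: [0.5, -0.1, -0.1]
grip_width: 0.0859
```

```bash
python3 go.py 652.5 -67.4 74; python3 - <<'E'
from rig import get_image
import cv2,numpy as np
d=get_image("scene")
cv2.imwrite('pics/s4.png',cv2.resize(d['pixels'][110:240,190:360,::-1],(765,585),interpolation=cv2.INTER_CUBIC))
E
```

```text
t 7.8 pos [651.1 -66.2  76. ] F [ 0.5 -0.1 -0.1] w 85.9
total tool shift mm [ 1.6  2.  -0.8] turn [-0.0001 -0.0114 -0.0005]
```

View pics/s4.png

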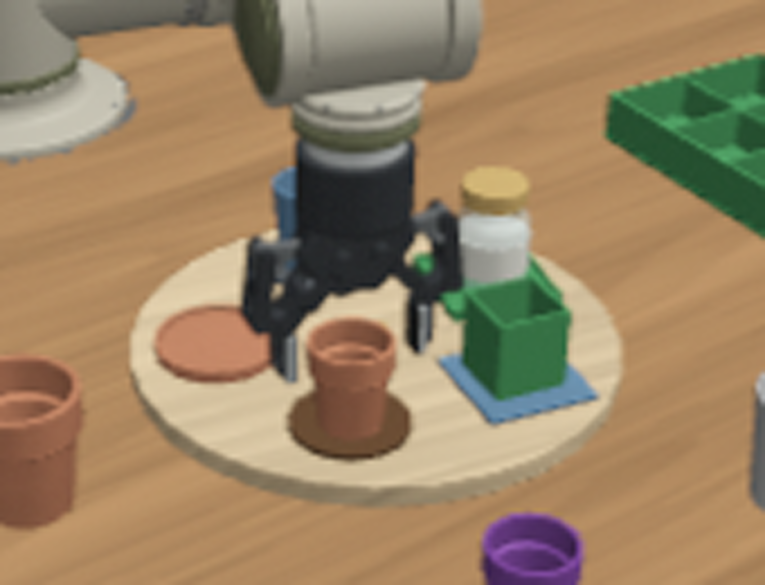

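Emit:
move_arm(targets=[1.5,1,-1,0,0,0,0,0,0,0,0,0,0,0,0,0,0,0,0,0,0,0,0,0,0,0,0,0,0,0], hand=-1)

```text
time_s: 8.48
position: [0.6532, -0.0678, 0.077]
tool_rot: [[0.976, 0.003, 0.219], [-0.219, -0.001, 0.976], [0.003, -1.0, -0.0]]
ft_force: [1.9, -0.5, 5.4]
grip_width: 0.057
```

```bash
python3 go.py 517 -86.7 100; python3 - <<'E'
from rig import get_image
import cv2,numpy as np
d=get_image("scene")
cv2.imwrite('pics/s5.png',cv2.resize(d['pixels'][110:240,190:360,::-1],(765,585),interpolation=cv2.INTER_CUBIC))
E
```

```text
t 8.47 pos [653.2 -67.8  77. ] F [ 1.9 -0.5  5.4] w 57.0
total tool shift mm [-128.7  -23.3  -48.3] turn [ 0.0003 -0.0114  0.0027]
```

View pics/s5.png

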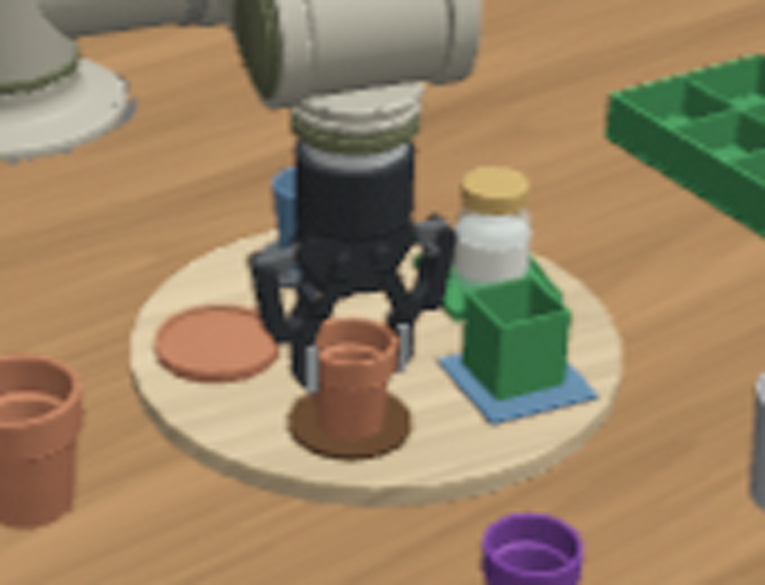

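Emit:
move_arm(targets=[0,-5,0,0,0,0,0,-12,0,0,0,0,0,-15,0,0,0,0,-12,-8,-4,0,0,0,-25,0,-10,0,0,0])

```text
time_s: 9.15
position: [0.6129, -0.0732, 0.1168]
tool_rot: [[0.976, 0.002, 0.218], [-0.218, -0.001, 0.976], [0.002, -1.0, -0.0]]
ft_force: [-0.2, -0.7, -1.9]
grip_width: 0.0567
```

```bash
python3 go.py 517 -86.7 100; python3 - <<'E'
from rig import get_image
import cv2,numpy as np
d=get_image("scene")
cv2.imwrite('pics/s6.png',cv2.resize(d['pixels'][110:240,190:360,::-1],(765,585),interpolation=cv2.INTER_CUBIC))
E
```

```text
t 9.15 pos [612.9 -73.2 116.8] F [-0.2 -0.7 -1.9] w 56.7
total tool shift mm [-90.7  16.6 -34.2] turn [ 0.0002 -0.0108  0.0017]
```

View pics/s6.png

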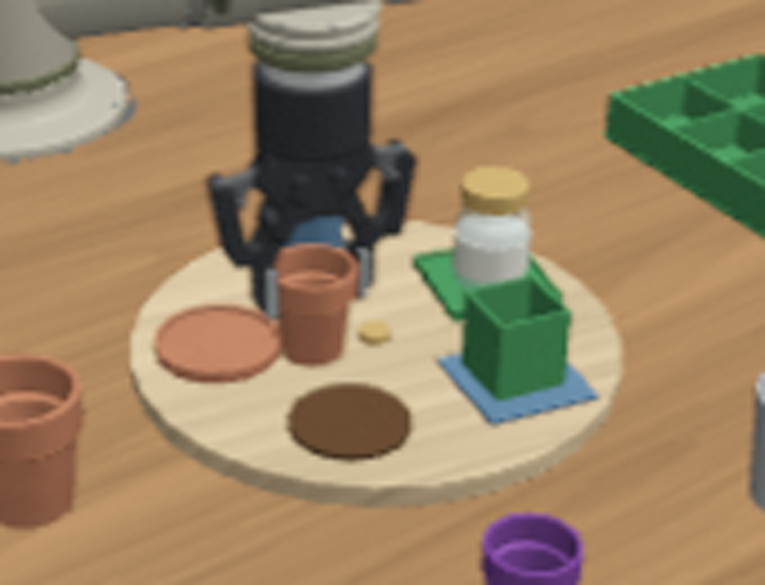

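Emit:
move_arm(targets=[-27,0,-10,0,0,0,-27,0,-10,0,0,0,-24,0,-9,0,0,0,-12,5,-5,0,0,0,-1,10,0,0,0,0])

```text
time_s: 9.82
position: [0.5164, -0.0865, 0.1013]
tool_rot: [[0.976, 0.001, 0.22], [-0.22, -0.0, 0.976], [0.001, -1.0, -0.0]]
ft_force: [0.3, -0.1, -1.5]
grip_width: 0.0571
```

```bash
python3 go.py 517 -86.7 77; python3 - <<'E'
from rig import get_image
from fit import *
d=get_image("top");np.savez('top2.npz',**d)
cv2.imwrite('pics/t2.png',cv2.resize(d['pixels'][150:310,120:290,::-1],(637,600),interpolation=cv2.INTER_CUBIC))
hs=cv2.cvtColor(cv2.resize(d['pixels'],None,fx=4,fy=4,interpolation=cv2.INTER_CUBIC),cv2.COLOR_RGB2LAB).astype(float)
C=pix(d,[.65,-.064,.036]);u,v=(C*4+1.5).astype(int)
ref=hs[v,u];pl=pix(d,[.60,-.02,.03])*4
m=(np.linalg.norm(hs-ref,axis=2)<.5*np.linalg.norm(hs[int(pl[1]),int(pl[0])]-ref)).astype(np.uint8)
k,lb,st,ce=cv2.connectedComponentsWithStats(m);m=(lb==lb[v,u]).astype(np.uint8)
c=max(cv2.findContours(m,cv2.RETR_EXTERNAL,cv2.CHAIN_APPROX_NONE)[0],key=len)[:,0]
p=ray(d,(c+.5)/4-.5,.036);print(robcirc(p,.043),circ(p))
E
```

```text
t 9.82 pos [516.4 -86.5 101.3] F [ 0.3 -0.1 -1.5] w 57.1
total tool shift mm [ 0.7 24.3 -0.1] turn [ 0.0002 -0.0121  0.0008]
(array([ 0.53134605, -0.03463643]), np.float64(0.03552573163560149)) (array([ 0.55739047, -0.06238211]), np.float64(0.09204070221446875))
```

View pics/t2.png

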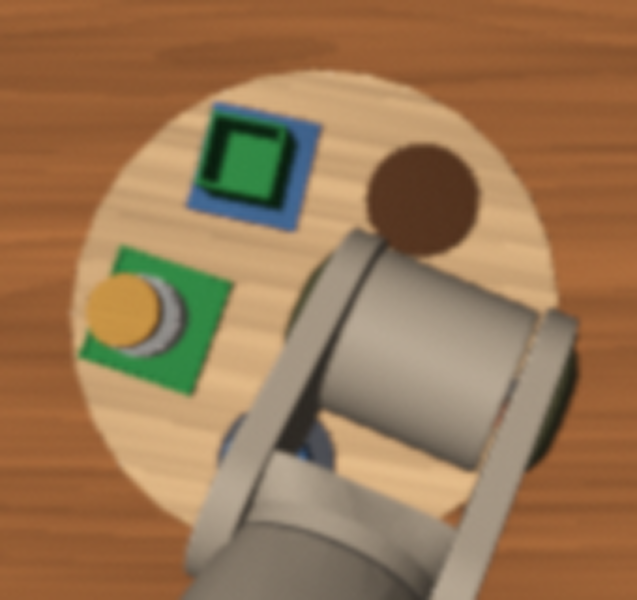

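Emit:
move_arm(targets=[0.5,8,0,0,0,0,0,6,0,0,0,0,0,4,0,0,0,0,0,2,0,0,0,0,0,1.5,0,0,0,0])

```text
time_s: 10.5
position: [0.5177, -0.0865, 0.0793]
tool_rot: [[0.976, 0.0, 0.219], [-0.219, -0.0, 0.976], [0.0, -1.0, -0.0]]
ft_force: [0.4, 0.6, -2.1]
grip_width: 0.0568
```

Emit:
move_arm(targets=[0,1,0,0,0,0,0,0.5,0,0,0,0,0,0.5,0,0,0,0,0,0.5,0,0,0,0,0,0,0,0,0,0])

```text
time_s: 11.12
position: [0.5177, -0.0865, 0.0771]
tool_rot: [[0.976, 0.0, 0.219], [-0.219, -0.0, 0.976], [0.0, -1.0, -0.0]]
ft_force: [-1.3, 1.0, 1.5]
grip_width: 0.057
```

Emit:
move_arm(targets=[0,0.5,0,0,0,0,0,0.5,0,0,0,0,0,0,0,0,0,0,0,0,0,0,0,0,0,0,0,0,0,0])

```text
time_s: 11.75
position: [0.5179, -0.0865, 0.077]
tool_rot: [[0.976, 0.001, 0.219], [-0.219, -0.001, 0.976], [0.002, -1.0, -0.0]]
ft_force: [-2.7, 0.9, 10.8]
grip_width: 0.0569
```

Firm contact. Releasing and rising.

Emit:
move_arm(targets=[0,0,0,0,0,0,0,0,0,0,0,0,0,0,0,0,0,0,0,-12,0,0,0,0,0,-30,0,0,0,0], hand=1)

```text
time_s: 12.38
position: [0.5172, -0.0863, 0.118]
tool_rot: [[0.976, -0.002, 0.219], [-0.219, 0.001, 0.976], [-0.002, -1.0, 0.0]]
ft_force: [0.5, 0.5, 0.7]
grip_width: 0.0857
```

```bash
python3 go.py 559 131 180;python3 - <<'E'
from rig import get_image
import cv2,numpy as np
d=get_image("scene")
cv2.imwrite('pics/s7.png',cv2.resize(d['pixels'][110:240,190:360,::-1],(765,585),interpolation=cv2.INTER_CUBIC))
E
```

```text
t 12.38 pos [517.2 -86.3 118. ] F [0.5 0.5 0.7] w 85.7
total tool shift mm [ -6.9 -61.9 221.2] turn [-0.0004 -0.0114 -0.0023]
```

View pics/s7.png

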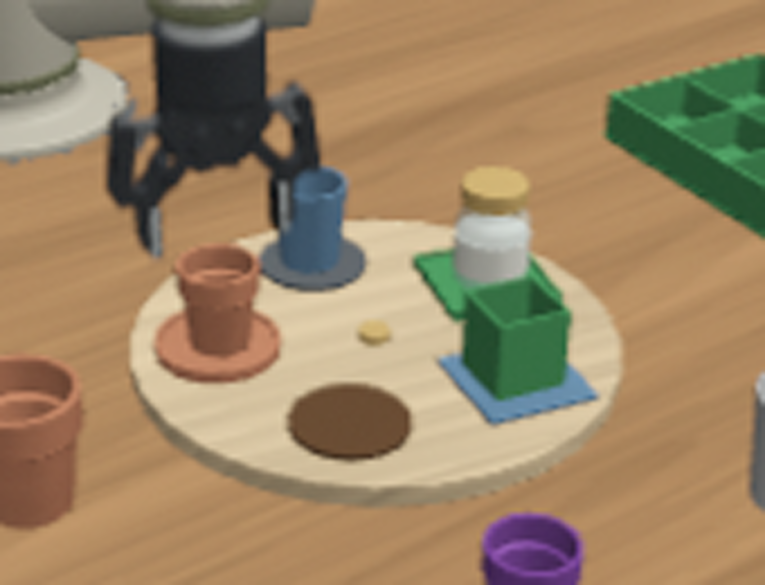

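The pot stands centred on the saucer. Next is the jar.

Emit:
move_arm(targets=[0,-30,10,0,0,0,0,-25,35,0,0,0,-2,-7,50,0,0,0,-2,0,50,0,0,0,-2,0,45,0,0,0])

```text
time_s: 13.05
position: [0.5536, 0.102, 0.1808]
tool_rot: [[0.976, 0.001, 0.219], [-0.219, -0.0, 0.976], [0.001, -1.0, 0.0]]
ft_force: [0.2, -0.1, 0.9]
grip_width: 0.0852
```

```bash
python3 go.py 559.5 131.5 67; python3 - <<'E'
from rig import get_image
from fit import *
d=get_image("top");np.savez('top3.npz',**d)
cv2.imwrite('pics/t3.png',cv2.resize(d['pixels'][150:310,120:290,::-1],(637,600),interpolation=cv2.INTER_CUBIC))
X=cloud(d)
q=top_pts(X,(.517,-.087),.0965,.106,.045);print('pot',len(q),mincirc(q[:,:2]),robcirc(q[:,:2],.028))
hs=cv2.cvtColor(cv2.resize(d['pixels'],None,fx=4,fy=4,interpolation=cv2.INTER_CUBIC),cv2.COLOR_RGB2LAB).astype(float)
C=pix(d,[.65,-.064,.036]);u,v=(C*4+1.5).astype(int)
ref=hs[v,u];pl=pix(d,[.59,-.04,.03])*4
m=(np.linalg.norm(hs-ref,axis=2)<.5*np.linalg.norm(hs[int(pl[1]),int(pl[0])]-ref)).astype(np.uint8)
k,lb,st,ce=cv2.connectedComponentsWithStats(m);m=(lb==lb[v,u]).astype(np.uint8)
c=max(cv2.findContours(m,cv2.RETR_EXTERNAL,cv2.CHAIN_APPROX_NONE)[0],key=len)[:,0]
p=ray(d,(c+.5)/4-.5,.036);print(robcirc(p,.043),circ(p))
E
```

```text
t 13.05 pos [553.6 102.  180.8] F [ 0.2 -0.1  0.9] w 85.2
total tool shift mm [ -0.8 113.8  30.1] turn [-0.0003 -0.0111  0.0013]
pot 112 (array([ 0.51820605, -0.08586618]), 0.02976537322998047) (array([ 0.51806698, -0.08608812]), np.float64(0.0012162837405154975))
(array([ 0.64883198, -0.06398815]), np.float64(0.0004113854504937637)) (array([ 0.64882569, -0.06398389]), np.float64(0.04214139312438755))
```

View pics/t3.png

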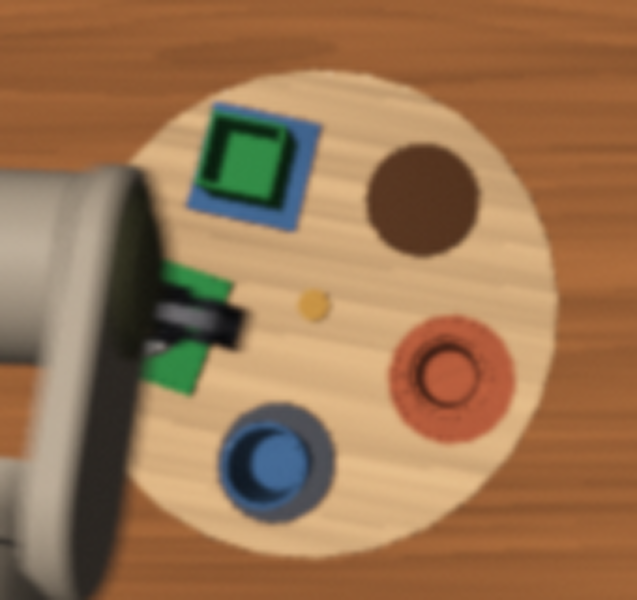

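Emit:
move_arm(targets=[0,0,20,0,0,0,-1,10,9,0,0,0,0,24,1,0,0,0,0,26,0,0,0,0,0,22,0,0,0,0])

```text
time_s: 13.72
position: [0.5586, 0.1291, 0.0963]
tool_rot: [[0.975, -0.001, 0.22], [-0.22, -0.0, 0.975], [-0.001, -1.0, -0.0]]
ft_force: [0.6, 0.0, 0.7]
grip_width: 0.0856
```

```bash
python3 go.py 559.5 131.5 67; python3 - <<'E'
from rig import get_image
import cv2,numpy as np
d=get_image("scene")
cv2.imwrite('pics/s8.png',cv2.resize(d['pixels'][110:240,190:360,::-1],(765,585),interpolation=cv2.INTER_CUBIC))
E
```

```text
t 13.72 pos [558.6 129.1  96.3] F [0.6 0.  0.7] w 85.6
total tool shift mm [ 0.3 29.3  2.6] turn [ 0.0004 -0.0125 -0.0012]
```

View pics/s8.png

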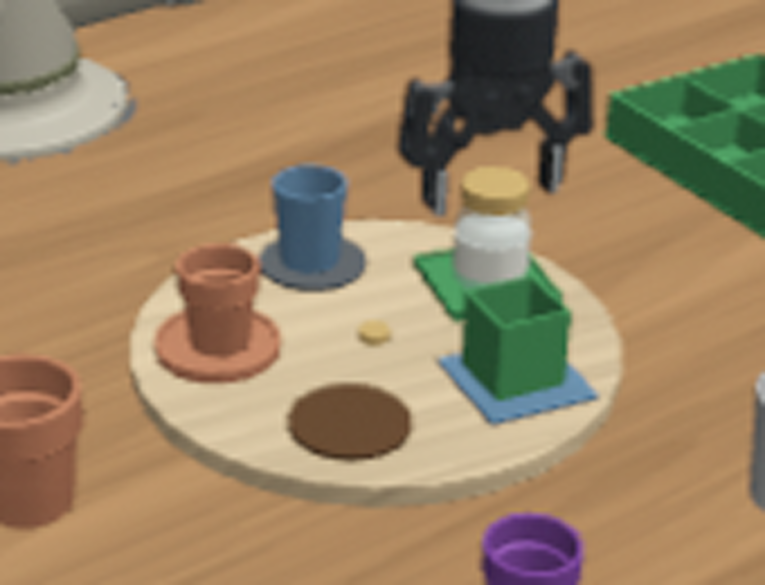

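Emit:
move_arm(targets=[0,8,2,0,0,0,0,8,0.5,0,0,0,0,7,0,0,0,0,0,4,0,0,0,0,0,2,0,0,0,0])

```text
time_s: 14.4
position: [0.5596, 0.1321, 0.0687]
tool_rot: [[0.976, 0.0, 0.219], [-0.219, 0.0, 0.976], [0.0, -1.0, 0.0]]
ft_force: [-0.1, -0.9, 0.5]
grip_width: 0.0854
```

```bash
python3 go.py 559.5 131.5 67; python3 - <<'E'
from rig import get_image
import cv2,numpy as np
d=get_image("scene")
cv2.imwrite('pics/s9.png',cv2.resize(d['pixels'][110:240,190:360,::-1],(765,585),interpolation=cv2.INTER_CUBIC))
E
```

```text
t 14.4 pos [559.6 132.1  68.7] F [-0.1 -0.9  0.5] w 85.4
total tool shift mm [ 0.1  1.7 -0.6] turn [-0.     -0.0114  0.0001]
```

View pics/s9.png

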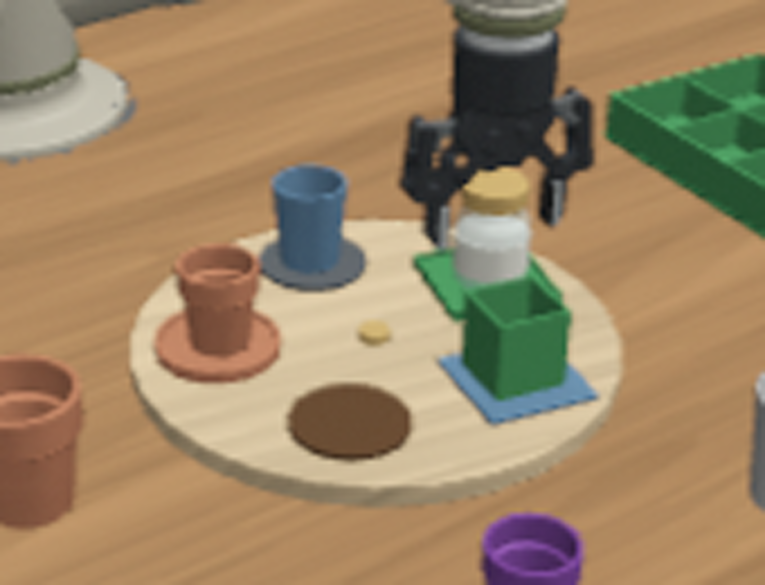

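Emit:
move_arm(targets=[0,2,-0.5,0,0,0,0,2,0,0,0,0,0,0,0,0,0,0,0,0,0,0,0,0,0,0,0,0,0,0])

```text
time_s: 15.08
position: [0.5595, 0.1317, 0.0649]
tool_rot: [[0.976, 0.0, 0.219], [-0.219, -0.0, 0.976], [0.0, -1.0, 0.0]]
ft_force: [0.1, -0.3, -0.1]
grip_width: 0.0854
```

Emit:
move_arm(targets=[0,0,0,0,0,0,0,0,0,0,0,0,0,0,0,0,0,0,0,0,0,0,0,0,0,0,0,0,0,0], hand=-1)

```text
time_s: 15.7
position: [0.5595, 0.1316, 0.0652]
tool_rot: [[0.976, 0.0, 0.219], [-0.219, -0.0, 0.976], [0.0, -1.0, -0.0]]
ft_force: [-2.1, -0.3, 5.2]
grip_width: 0.0552
```

```bash
python3 go.py 648.8 -64 150; python3 - <<'E'
from rig import get_image
import cv2,numpy as np
d=get_image("scene")
cv2.imwrite('pics/s10.png',cv2.resize(d['pixels'][110:240,190:360,::-1],(765,585),interpolation=cv2.INTER_CUBIC))
E
```

```text
t 15.7 pos [559.5 131.6  65.2] F [-2.1 -0.3  5.2] w 55.2
total tool shift mm [ 130.   -84.7 -171.3] turn [ 0.0001 -0.0113  0.0004]
```

View pics/s10.png

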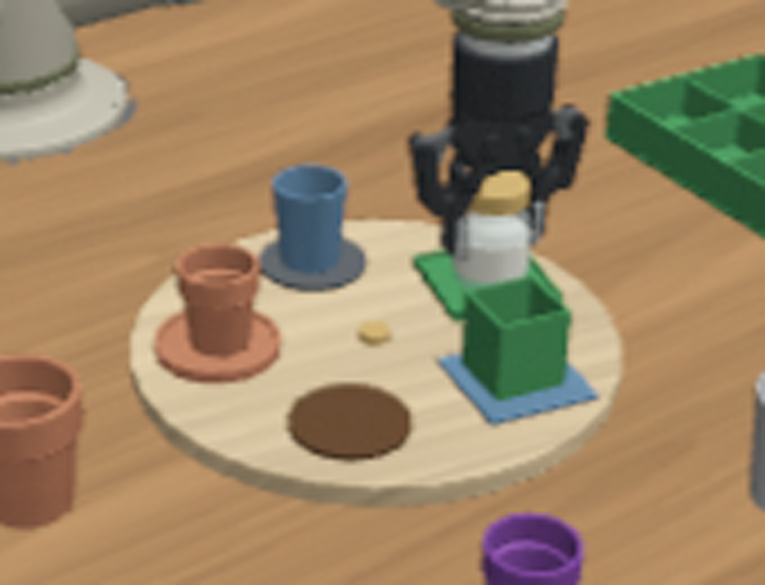

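Emit:
move_arm(targets=[0,-5,0,0,0,0,0,-10,0,0,0,0,0,-20,0,0,0,0,0,-25,0,0,0,0,0,-20,0,0,0,0])

```text
time_s: 16.38
position: [0.5595, 0.1317, 0.1462]
tool_rot: [[0.976, 0.001, 0.219], [-0.219, 0.0, 0.976], [0.001, -1.0, 0.0]]
ft_force: [-0.4, -0.1, -2.4]
grip_width: 0.055
```

```bash
python3 go.py 648.8 -64 150; python3 - <<'E'
from rig import get_image
import cv2,numpy as np
d=get_image("scene")
cv2.imwrite('pics/s11.png',cv2.resize(d['pixels'][110:240,190:360,::-1],(765,585),interpolation=cv2.INTER_CUBIC))
E
```

```text
t 16.38 pos [559.5 131.7 146.2] F [-0.4 -0.1 -2.4] w 55.0
total tool shift mm [ 130.    -3.7 -171.4] turn [-0.0003 -0.0114  0.0008]
```

View pics/s11.png

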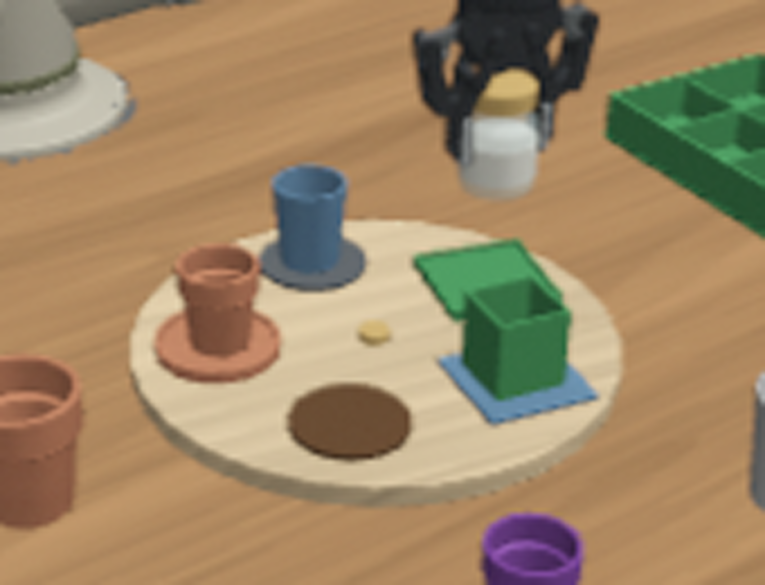

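```bash
python3 - <<'E'
from rig import get_image
from h import *
d=get_image("scene");np.savez('sc_j.npz',**d)
X=cloud(d);px=d['pixels'].astype(int)
# expected projection of vertical axis
a=pix(d,[.5595,.1317,.117]);b=pix(d,[.5595,.1317,.199])
f=765/170
print('axis base',(a-[190,110])*f,'top',(b-[190,110])*f)
c0=dict(np.load('scene0.npz'));
a=pix(c0,[.5595,.1317,.036]);b=pix(c0,[.5595,.1317,.118]);print((a-[190,110])*f,(b-[190,110])*f)
# cap colour mask
hsv=cv2.cvtColor(d['pixels'],cv2.COLOR_RGB2HSV)
m=(hsv[...,0]>15)&(hsv[...,0]<28)&(hsv[...,1]>90)&(X[...,2]>.16)&(np.hypot(X[...,0]-.56,X[...,1]-.13)<.06)
print(m.sum(),np.round(X[m].mean(0),3),np.round(X[m].max(0),3),np.round(X[m].min(0),3))
cv2.imwrite('pics/s12.png',cv2.resize(d['pixels'][115:160,280:325,::-1],(600,600),interpolation=cv2.INTER_CUBIC))
E
```

```text
axis base [494.06641394 181.65772827] top [500.75915153  79.16175869]
[487.91407151 275.87781294] [494.1451163  180.45244051]
120 [0.571 0.129 0.2  ] [0.586 0.161 0.336] [0.541 0.096 0.181]
```

View pics/s12.png

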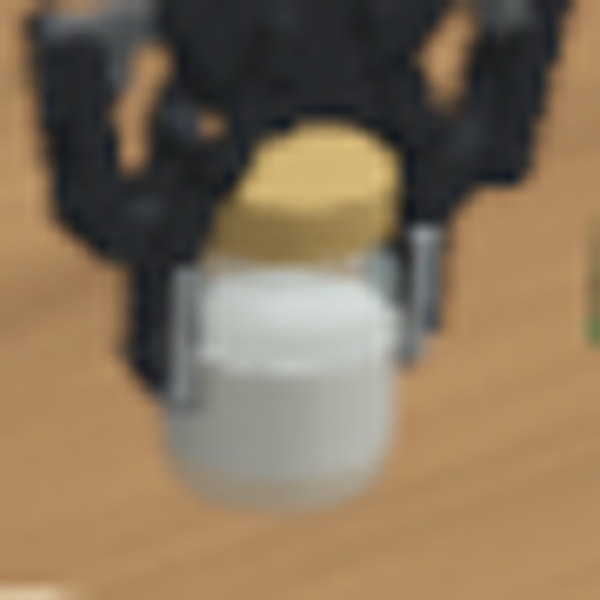

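The jar's lean matches the projected vertical, so it is upright in the grip. Carrying it across to the cork.

Emit:
move_arm(targets=[15,-3,-20,0,0,0,27,0,-35,0,0,0,28,0,-37,0,0,0,28,0,-37,0,0,0,20,0,-27,0,0,0])

```text
time_s: 17.1
position: [0.6406, -0.0482, 0.1466]
tool_rot: [[0.975, -0.001, 0.22], [-0.22, 0.0, 0.975], [-0.001, -1.0, -0.0]]
ft_force: [0.4, 0.1, -2.4]
grip_width: 0.055
```

```bash
python3 go.py 648.8 -64 67
```

```text
t 17.1 pos [640.6 -48.2 146.6] F [ 0.4  0.1 -2.4] w 55.0
total tool shift mm [ 11.5  79.6 -13.6] turn [ 0.     -0.0124 -0.0014]
```

Emit:
move_arm(targets=[9,6,-11,0,0,0,2.5,18,-2.5,0,0,0,0,20,0,0,0,0,0,18,0,0,0,0,0,8,0,0,0,0])

```text
time_s: 17.73
position: [0.6475, -0.0605, 0.0756]
tool_rot: [[0.976, -0.003, 0.218], [-0.218, 0.001, 0.976], [-0.004, -1.0, 0.0]]
ft_force: [-0.1, -0.9, -2.1]
grip_width: 0.0548
```

```bash
python3 go.py 648.8 -64 67; python3 - <<'E'
from rig import get_image
import cv2,numpy as np
d=get_image("scene")
cv2.imwrite('pics/s13.png',cv2.resize(d['pixels'][110:240,190:360,::-1],(765,585),interpolation=cv2.INTER_CUBIC))
E
```

```text
t 17.73 pos [647.5 -60.5  75.6] F [-0.1 -0.9 -2.1] w 54.8
total tool shift mm [ 2.   8.6 -3.1] turn [-0.0004 -0.01   -0.0036]
```

View pics/s13.png

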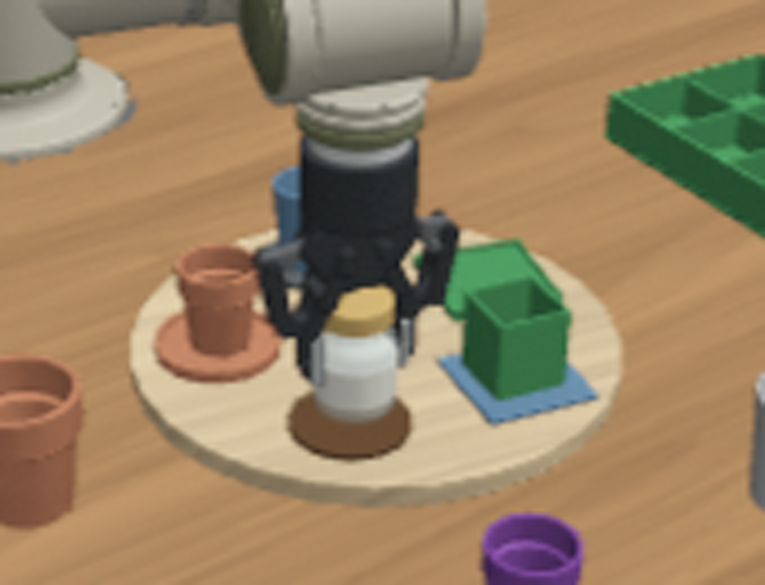

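Emit:
move_arm(targets=[1,2,-2,0,0,0,0.5,2,-1,0,0,0,0,2,0,0,0,0,0,1,0,0,0,0,0,1,0,0,0,0])

```text
time_s: 18.4
position: [0.6495, -0.0653, 0.0699]
tool_rot: [[0.976, 0.0, 0.219], [-0.219, -0.0, 0.976], [0.0, -1.0, -0.0]]
ft_force: [0.2, -0.1, -2.1]
grip_width: 0.055
```

Emit:
move_arm(targets=[0,0.5,0,0,0,0,0,0.5,0,0,0,0,0,0.5,0,0,0,0,0,0,0,0,0,0,0,0,0,0,0,0])

```text
time_s: 19.02
position: [0.6495, -0.0654, 0.0684]
tool_rot: [[0.976, 0.0, 0.219], [-0.219, -0.0, 0.976], [0.0, -1.0, -0.0]]
ft_force: [0.1, -0.9, -2.9]
grip_width: 0.0551
```

Emit:
move_arm(targets=[0,0.5,1,0,0,0,0,1,0,0,0,0,0,0.5,0,0,0,0,0,0.5,0,0,0,0,0,0,0,0,0,0])

```text
time_s: 19.65
position: [0.6497, -0.0644, 0.0658]
tool_rot: [[0.976, -0.0, 0.219], [-0.219, 0.0, 0.976], [-0.0, -1.0, -0.0]]
ft_force: [0.3, -0.6, -1.7]
grip_width: 0.0549
```

Emit:
move_arm(targets=[0,0.5,0,0,0,0,0,0.5,0,0,0,0,0,0.5,0,0,0,0,0,0,0,0,0,0,0,0,0,0,0,0])

```text
time_s: 20.27
position: [0.6497, -0.0644, 0.0652]
tool_rot: [[0.976, 0.001, 0.219], [-0.219, -0.0, 0.976], [0.001, -1.0, -0.0]]
ft_force: [-2.7, 1.0, 5.6]
grip_width: 0.0548
```

Contact at the same height as it was picked up. Releasing.

Emit:
move_arm(targets=[0,0,0,0,0,0,0,0,0,0,0,0,0,0,0,0,0,0,0,-12,0,0,0,0,0,-30,0,0,0,0], hand=1)

```text
time_s: 20.9
position: [0.6492, -0.0642, 0.1063]
tool_rot: [[0.976, -0.002, 0.219], [-0.219, 0.001, 0.976], [-0.002, -1.0, 0.0]]
ft_force: [-0.3, 0.8, 0.9]
grip_width: 0.0852
```

Emit:
move_arm(targets=[0,-30,0,0,0,0,0,-10,20,0,0,0,-3,0,35,0,0,0,-3,0,35,0,0,0,-2,0,20,0,0,0])

```text
time_s: 21.52
position: [0.6658, 0.0474, 0.1458]
tool_rot: [[0.976, -0.001, 0.217], [-0.217, 0.0, 0.976], [-0.001, -1.0, 0.0]]
ft_force: [0.2, 0.1, 0.4]
grip_width: 0.0854
```

```bash
python3 go.py 670.5 61 60 79; python3 - <<'E'
from rig import get_image
import cv2,numpy as np
d=get_image("scene")
cv2.imwrite('pics/s14.png',cv2.resize(d['pixels'][110:240,190:360,::-1],(765,585),interpolation=cv2.INTER_CUBIC))
E
```

```text
t 21.52 pos [665.8  47.4 145.8] F [0.2 0.1 0.4] w 85.4
total tool shift mm [ 1.8 85.8 14.2] turn [-0.0001 -0.0268 -0.0011]
```

View pics/s14.png

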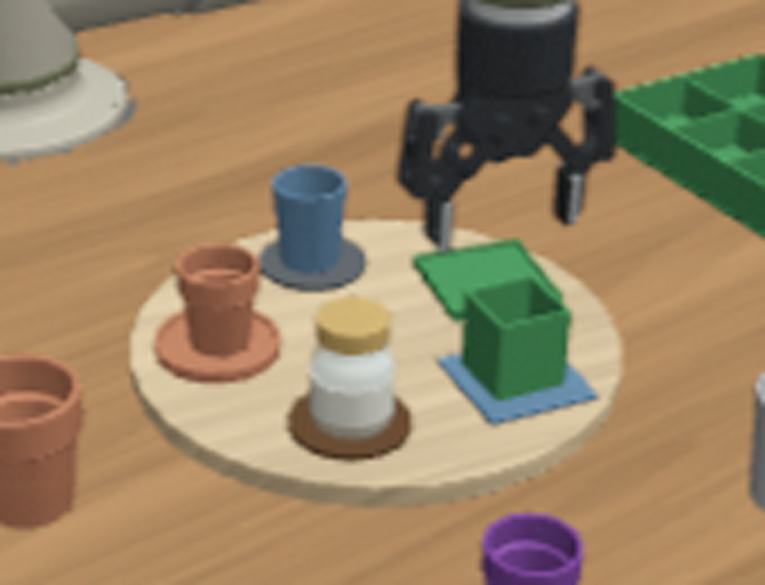

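Emit:
move_arm(targets=[2,0,13,0,-0.0268,0,0,20,1,0,0,0,0,24,0,0,0,0,0,24,0,0,0,0,0,15,0,0,0,0])

```text
time_s: 22.2
position: [0.6708, 0.0574, 0.062]
tool_rot: [[0.981, -0.001, 0.193], [-0.193, 0.0, 0.981], [-0.001, -1.0, -0.0]]
ft_force: [0.1, 0.5, 0.1]
grip_width: 0.0855
```

```bash
python3 go.py 670.5 61 60 79; python3 - <<'E'
from rig import get_image
import cv2,numpy as np
d=get_image("scene")
cv2.imwrite('pics/s15.png',cv2.resize(d['pixels'][110:240,190:360,::-1],(765,585),interpolation=cv2.INTER_CUBIC))
d=get_image("top");np.savez('top4.npz',**d)
cv2.imwrite('pics/t4.png',cv2.resize(d['pixels'][150:310,120:290,::-1],(637,600),interpolation=cv2.INTER_CUBIC))
E
```

```text
t 22.2 pos [670.8  57.4  62. ] F [0.1 0.5 0.1] w 85.5
total tool shift mm [-1.   2.   3.5] turn [ 0.0002 -0.0023 -0.0014]
```

View pics/s15.png

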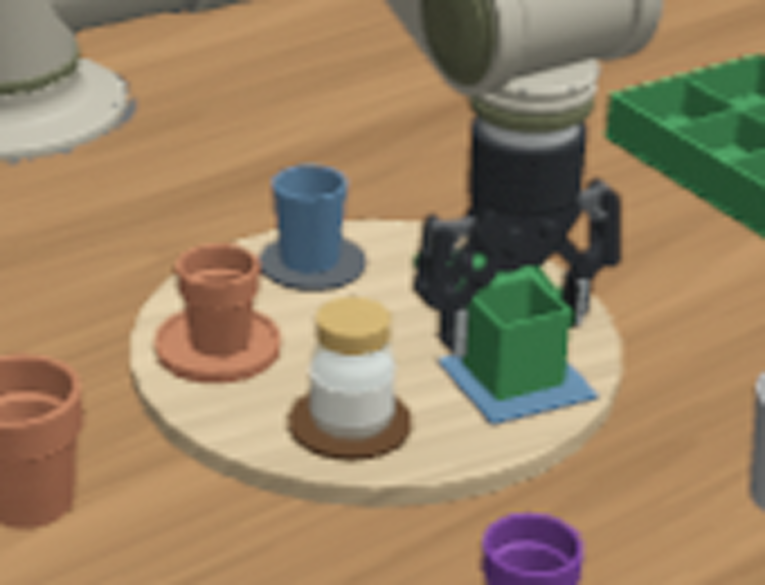

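View pics/t4.png

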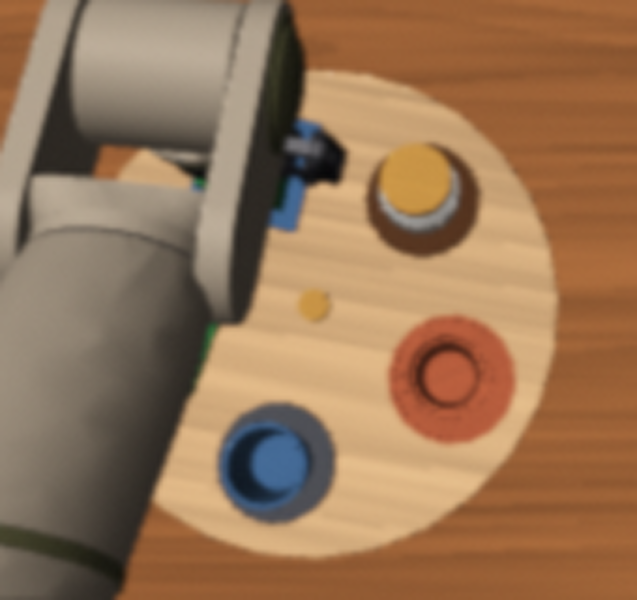

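Emit:
move_arm(targets=[0,1,3,0,0,0,0,0,0,0,0,0,0,0,0,0,0,0,0,0,0,0,0,0,0,0,0,0,0,0], hand=-1, squeeze=25)

```text
time_s: 22.92
position: [0.672, 0.061, 0.0634]
tool_rot: [[0.981, 0.002, 0.193], [-0.193, 0.0, 0.981], [0.002, -1.0, 0.0]]
ft_force: [-0.2, 1.3, 5.7]
grip_width: 0.0537
```

```bash
python3 go.py 670.5 61 60 79; python3 - <<'E'
from rig import get_image
import cv2,numpy as np
d=get_image("scene")
cv2.imwrite('pics/s16.png',cv2.resize(d['pixels'][110:240,190:360,::-1],(765,585),interpolation=cv2.INTER_CUBIC))
E
```

```text
t 22.93 pos [672.   61.   63.4] F [-0.2  1.3  5.7] w 53.7
total tool shift mm [-1.5  3.4 -0.3] turn [-0.0004 -0.0019  0.002 ]
```

View pics/s16.png

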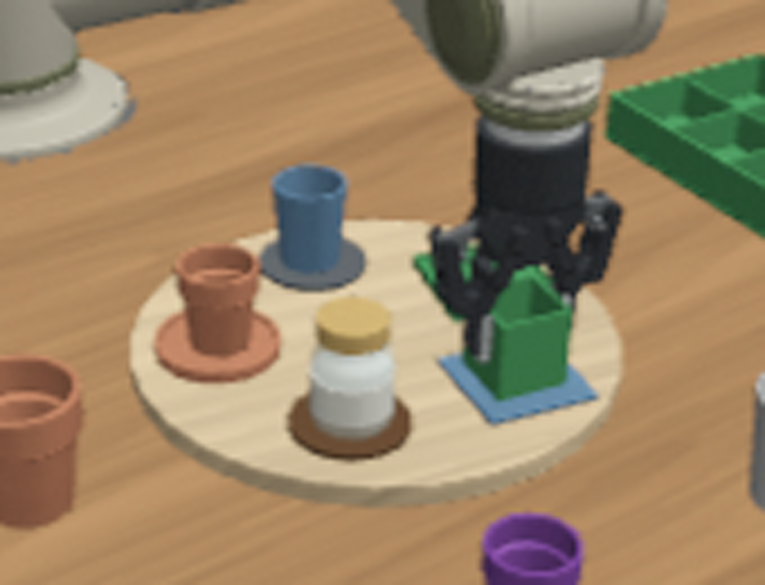

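Emit:
move_arm(targets=[0,-5,0,0,0,0,0,-12,0,0,0,0,0,-18,0,0,0,0,-8,-10,5,0,0,0,-20,0,10,0,0,0])

```text
time_s: 23.6
position: [0.6471, 0.0811, 0.1088]
tool_rot: [[0.981, 0.002, 0.193], [-0.193, -0.0, 0.981], [0.002, -1.0, 0.0]]
ft_force: [-0.2, 0.5, -0.8]
grip_width: 0.0536
```

```bash
python3 go.py 559.5 130 95 71.8; python3 - <<'E'
from rig import get_image
from fit import *
d=get_image("scene")
cv2.imwrite('pics/s17.png',cv2.resize(d['pixels'][110:240,190:360,::-1],(765,585),interpolation=cv2.INTER_CUBIC))
E
```

```text
t 23.6 pos [647.1  81.1 108.8] F [-0.2  0.5 -0.8] w 53.6
total tool shift mm [-95.4  13.5  31. ] turn [-0.0005  0.123   0.0024]
```

View pics/s17.png

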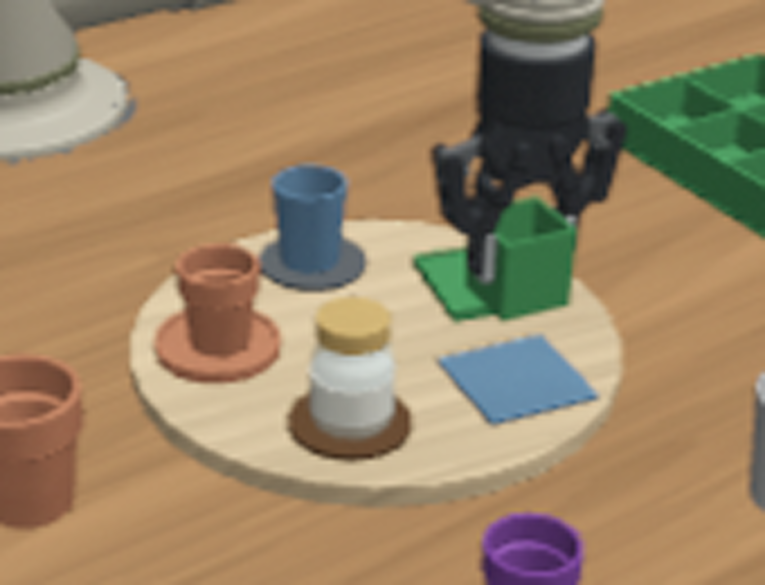

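Emit:
move_arm(targets=[-27,0,9,0,0,0,-30,0,10,0,0,0,-26,0,8,0,0,0,-12,0,4,0,0.06,0,0,6,0,0,0.063,0])

```text
time_s: 24.28
position: [0.5589, 0.1306, 0.1023]
tool_rot: [[0.95, 0.001, 0.313], [-0.313, 0.0, 0.95], [0.001, -1.0, 0.0]]
ft_force: [-0.3, -0.7, -0.1]
grip_width: 0.0538
```

```bash
python3 go.py 559.5 130 63 71.8
```

```text
t 24.27 pos [558.9 130.6 102.3] F [-0.3 -0.7 -0.1] w 53.8
total tool shift mm [ 0.7 39.3 -0.4] turn [-0.0004 -0.0002  0.0009]
```

Emit:
move_arm(targets=[0.5,12,0,0,0,0,0,12,0,0,0,0,0,8,0,0,0,0,0,3,0,0,0,0,0,1,0,0,0,0])

```text
time_s: 24.9
position: [0.5603, 0.1296, 0.0652]
tool_rot: [[0.95, -0.0, 0.312], [-0.312, -0.0, 0.95], [-0.0, -1.0, -0.0]]
ft_force: [0.4, -0.1, -0.4]
grip_width: 0.0541
```

```bash
python3 go.py 559.5 130 63 71.8; python3 - <<'E'
from rig import get_image
from fit import *
d=get_image("scene")
cv2.imwrite('pics/s18.png',cv2.resize(d['pixels'][110:240,190:360,::-1],(765,585),interpolation=cv2.INTER_CUBIC))
E
```

```text
t 24.9 pos [560.3 129.6  65.2] F [ 0.4 -0.1 -0.4] w 54.1
total tool shift mm [-0.8  2.2  0.2] turn [ 0.      0.0008 -0.    ]
```

View pics/s18.png

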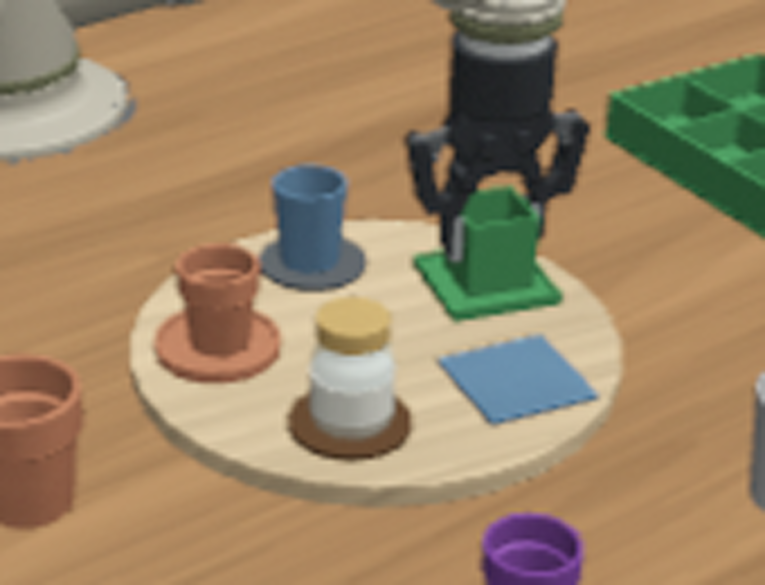

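The green pot is just above the tray, aligned and centred. Lowering gently.

Emit:
move_arm(targets=[-0.5,1,0,0,0,0,0,0.5,0,0,0,0,0,0.5,0,0,0,0,0,0.5,0,0,0,0,0,0,0,0,0,0])

```text
time_s: 25.58
position: [0.5597, 0.1298, 0.0634]
tool_rot: [[0.95, 0.0, 0.312], [-0.312, -0.0, 0.95], [0.0, -1.0, 0.0]]
ft_force: [-1.8, -0.7, 5.0]
grip_width: 0.0538
```

Emit:
move_arm(targets=[0,0,0,0,0,0,0,0,0,0,0,0,0,0,0,0,0,0,0,-12,0,0,0,0,0,-30,0,0,0,0], hand=1)

```text
time_s: 26.2
position: [0.5592, 0.1297, 0.1049]
tool_rot: [[0.95, -0.002, 0.312], [-0.312, -0.0, 0.95], [-0.002, -1.0, -0.001]]
ft_force: [-0.1, 1.1, 0.5]
grip_width: 0.0856
```

Emit:
move_arm(targets=[0,-30,0,0,0,0,-10,-10,-10,0,0,0,-20,0,-20,0,0,0,-20,0,-20,0,0,0,-10,0,-10,0,0,0])

```text
time_s: 26.82
position: [0.4821, 0.0909, 0.1446]
tool_rot: [[0.95, -0.001, 0.312], [-0.312, 0.0, 0.95], [-0.001, -1.0, -0.0]]
ft_force: [0.4, 0.7, 1.2]
grip_width: 0.0855
```

```bash
python3 go.py 457 38 66 71.8; python3 - <<'E'
from rig import get_image
from fit import *
d=get_image("scene")
cv2.imwrite('pics/s19.png',cv2.resize(d['pixels'][110:240,190:360,::-1],(765,585),interpolation=cv2.INTER_CUBIC))
d=get_image("top");np.savez('top5.npz',**d)
cv2.imwrite('pics/t5.png',cv2.resize(d['pixels'][150:310,120:290,::-1],(637,600),interpolation=cv2.INTER_CUBIC))
d=dict(np.load('top4.npz'));X=cloud(d)
q=top_pts(X,(.457,.039),.0965,.110,.045);print('beaker',len(q),mincirc(q[:,:2]),robcirc(q[:,:2],.027),np.median(q[:,2]))
E
```

```text
t 26.82 pos [482.1  90.9 144.6] F [0.4 0.7 1.2] w 85.5
total tool shift mm [ -7.3  78.6 -58.1] turn [ 0.0004  0.0001 -0.0012]
beaker 128 (array([0.45734119, 0.03572133]), 0.028792716979980468) (array([0.45756549, 0.03491145]), np.float64(0.0013689768829860624)) 0.10414494183452111
```

View pics/s19.png

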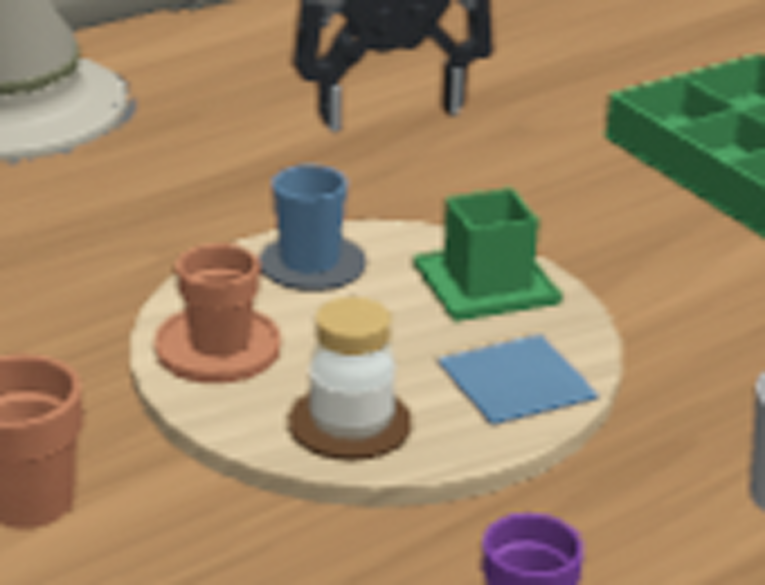

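View pics/t5.png

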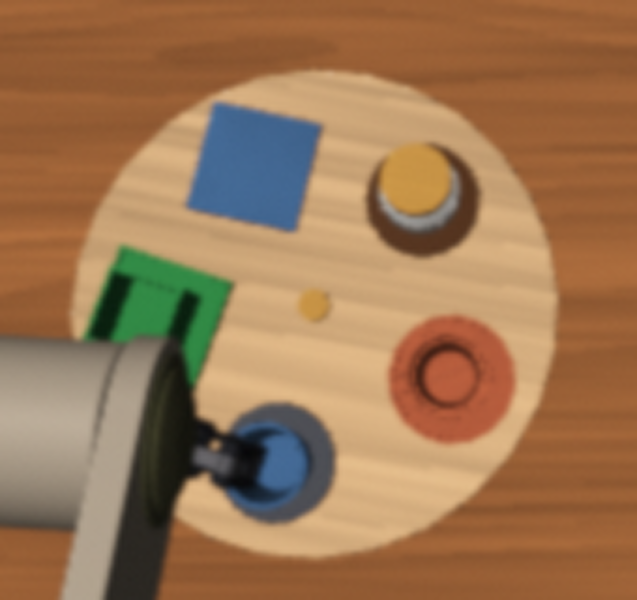

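```bash
python3 - <<'E'
from fit import *
d=dict(np.load('top5.npz'));X=cloud(d)
q=top_pts(X,(.649,-.064),.112,.126,.045);print('cap',len(q),mincirc(q[:,:2]),q.mean(0),'cork .6488 -.0640')
hs=cv2.cvtColor(cv2.resize(d['pixels'],None,fx=4,fy=4,interpolation=cv2.INTER_CUBIC),cv2.COLOR_RGB2LAB).astype(float)
C=pix(d,[.672,.062,.036]);u,v=(C*4+1.5).astype(int)
ref=hs[v,u];pl=pix(d,[.62,.02,.03])*4
m=(np.linalg.norm(hs-ref,axis=2)<.5*np.linalg.norm(hs[int(pl[1]),int(pl[0])]-ref)).astype(np.uint8)
k,lb,st,ce=cv2.connectedComponentsWithStats(m);m=(lb==lb[v,u]).astype(np.uint8)
c=max(cv2.findContours(m,cv2.RETR_EXTERNAL,cv2.CHAIN_APPROX_NONE)[0],key=len)[:,0]
p=ray(d,(c+.5)/4-.5,.036);print('tile',minrect(p),p.mean(0))
d=dict(np.load('top3.npz'));X=cloud(d)
q=top_pts(X,(.457,.039),.0965,.110,.045);print('beaker',len(q),mincirc(q[:,:2]),robcirc(q[:,:2],.027))
E
```

```text
cap 293 (array([ 0.64984064, -0.06385388]), 0.024890052795410157) [ 0.64918634 -0.06412737  0.11926405] cork .6488 -.0640
tile (array([0.67385266, 0.06287837]), array([86.05849457, 85.53945923]), 77.74165344238281) [0.67342819 0.06268251]
beaker 129 (array([0.45746674, 0.03538292]), 0.02874615669250488) (array([0.45745037, 0.03475594]), np.float64(0.0013636567863767567))
```

Emit:
move_arm(targets=[-6,0,-30,0,0,0,0,0,-25,0,0,0,0,12,-6,0,0,0,0,22,0,0,0,0,0,22,0,0,0,0], squeeze=35)

```text
time_s: 27.55
position: [0.4597, 0.0358, 0.0875]
tool_rot: [[0.95, 0.0, 0.312], [-0.312, 0.0, 0.95], [0.0, -1.0, 0.0]]
ft_force: [-0.7, -0.1, -0.7]
grip_width: 0.0853
```

```bash
python3 go.py 457.4 35.4 67 71.8; python3 - <<'E'
from rig import get_image
from fit import *
d=get_image("scene")
cv2.imwrite('pics/s20.png',cv2.resize(d['pixels'][110:240,190:360,::-1],(765,585),interpolation=cv2.INTER_CUBIC))
E
```

```text
t 27.55 pos [459.7  35.8  87.5] F [-0.7 -0.1 -0.7] w 85.3
total tool shift mm [-2.1 20.5 -1.1] turn [-0.0003  0.0006  0.    ]
```

View pics/s20.png

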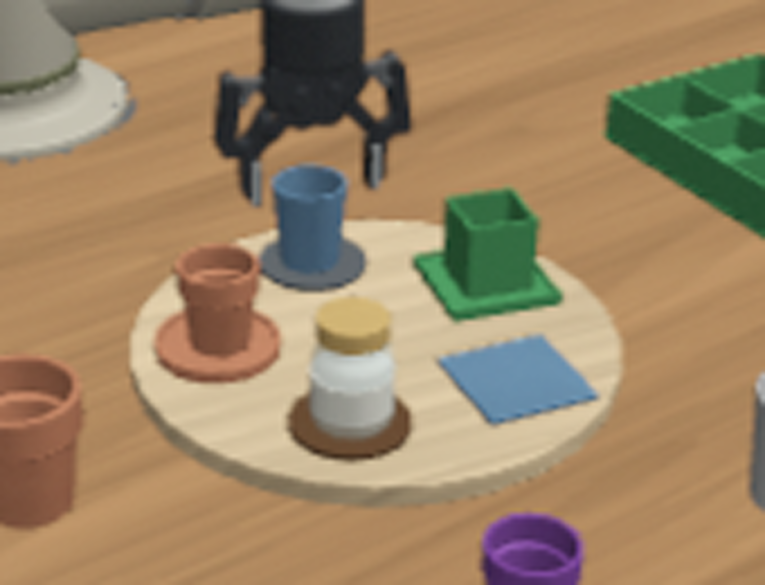

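Emit:
move_arm(targets=[-2,7,-1,0,0,0,0,7,0,0,0,0,0,5,0,0,0,0,0,1,0,0,0,0,0,0,0,0,0,0])

```text
time_s: 28.22
position: [0.4572, 0.035, 0.069]
tool_rot: [[0.95, 0.0, 0.312], [-0.312, -0.0, 0.95], [0.0, -1.0, 0.0]]
ft_force: [-0.7, 0.2, 0.3]
grip_width: 0.0855
```

Emit:
move_arm(targets=[0,0,0,0,0,0,0,0,0,0,0,0,0,0,0,0,0,0,0,0,0,0,0,0,0,0,0,0,0,0], hand=-1)

```text
time_s: 28.85
position: [0.4572, 0.035, 0.0693]
tool_rot: [[0.95, 0.001, 0.312], [-0.312, -0.0, 0.95], [0.001, -1.0, 0.0]]
ft_force: [-2.1, -0.5, 5.9]
grip_width: 0.0554
```

Emit:
move_arm(targets=[0,-5,0,0,0,0,0,-12,0,0,0,0,0,-18,0,0,0,0,0,-20,0,0,0,0,0,-15,0,0,0,0])

```text
time_s: 29.48
position: [0.4571, 0.035, 0.1402]
tool_rot: [[0.95, 0.001, 0.312], [-0.312, -0.0, 0.95], [0.001, -1.0, 0.0]]
ft_force: [0.4, -0.2, -1.6]
grip_width: 0.0552
```

```bash
python3 go.py 673.6 62.8 130 71.8; python3 - <<'E'
from rig import get_image
from fit import *
d=get_image("scene")
cv2.imwrite('pics/s21.png',cv2.resize(d['pixels'][110:240,190:360,::-1],(765,585),interpolation=cv2.INTER_CUBIC))
E
```

```text
t 29.48 pos [457.1  35.  140.2] F [ 0.4 -0.2 -1.6] w 55.2
total tool shift mm [197.   10.5  93.9] turn [-0.0001  0.0007  0.001 ]
```

View pics/s21.png

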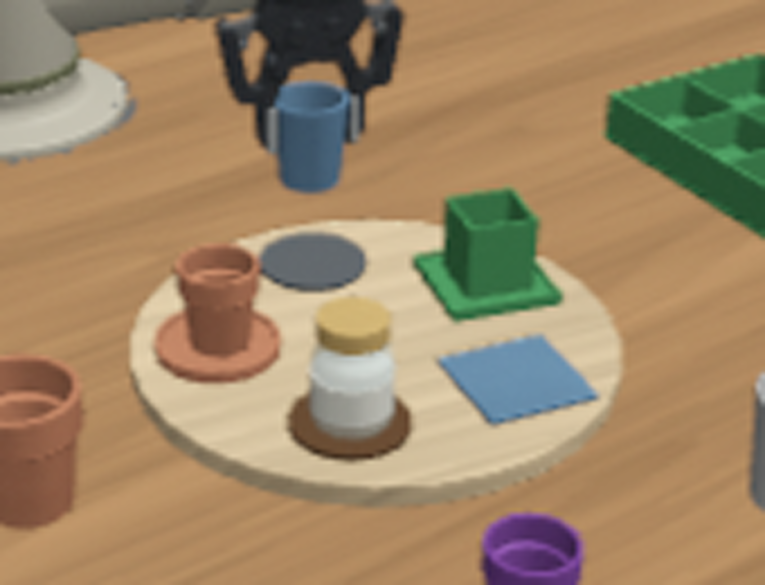

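Emit:
move_arm(targets=[22,0,10,0,0,0,38,0,18,0,0,0,42,0,20,0,0,0,42,0,20,0,0,0,34,0,17,0,0,0])

```text
time_s: 30.15
position: [0.654, 0.0605, 0.1386]
tool_rot: [[0.95, -0.0, 0.312], [-0.312, 0.0, 0.95], [-0.0, -1.0, -0.0]]
ft_force: [0.3, -0.1, -2.0]
grip_width: 0.055
```

```bash
python3 go.py 673.6 62.8 71 71.8
```

```text
t 30.15 pos [654.   60.5 138.6] F [ 0.3 -0.1 -2. ] w 55.0
total tool shift mm [17.9 67.6  8.3] turn [ 0.0001  0.0007 -0.0003]
```

Emit:
move_arm(targets=[14,0,7,0,0,0,3.5,12,1,0,0,0,0,20,0,0,0,0,0,20,0,0,0,0,0,8,0,0,0,0])

```text
time_s: 30.78
position: [0.6705, 0.0624, 0.077]
tool_rot: [[0.95, -0.003, 0.312], [-0.312, 0.0, 0.95], [-0.003, -1.0, -0.001]]
ft_force: [-0.1, 0.2, -1.1]
grip_width: 0.055
```

```bash
python3 go.py 673.6 62.8 70 71.8; python3 - <<'E'
from rig import get_image
from fit import *
d=get_image("scene")
cv2.imwrite('pics/s22.png',cv2.resize(d['pixels'][110:240,190:360,::-1],(765,585),interpolation=cv2.INTER_CUBIC))
E
```

```text
t 30.77 pos [670.5  62.4  77. ] F [-0.1  0.2 -1.1] w 55.0
total tool shift mm [2.9 7.  1.4] turn [ 0.0008  0.0005 -0.0033]
```

View pics/s22.png

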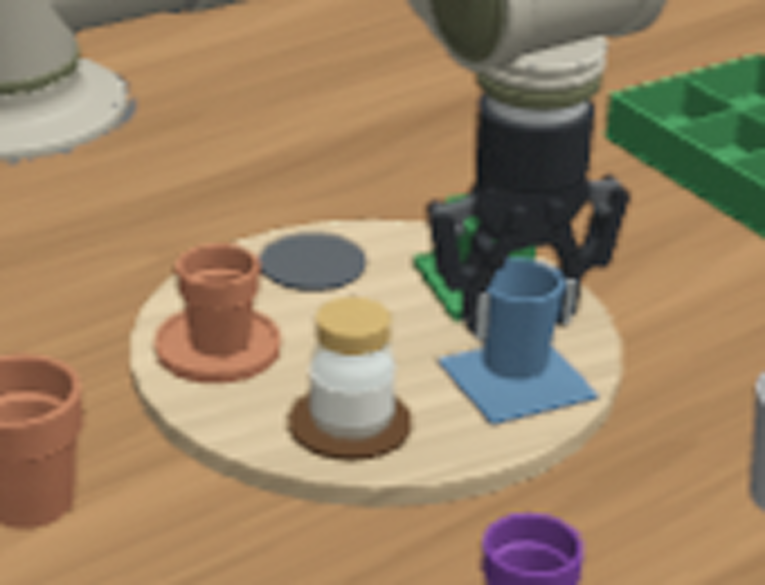

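Emit:
move_arm(targets=[1.5,1,0.5,0,0,0,0.5,1,0,0,0,0,0,1,0,0,0,0,0,1,0,0,0,0,0,0,0,0,0,0])

```text
time_s: 31.45
position: [0.6738, 0.0623, 0.0748]
tool_rot: [[0.95, -0.0, 0.312], [-0.312, -0.0, 0.95], [-0.0, -1.0, -0.0]]
ft_force: [0.6, 0.1, -2.8]
grip_width: 0.0553
```

Emit:
move_arm(targets=[0,2,0.5,0,0,0,0,1,0,0,0,0,0,1,0,0,0,0,0,0.5,0,0,0,0,0,0,0,0,0,0])

```text
time_s: 32.08
position: [0.674, 0.0628, 0.0703]
tool_rot: [[0.95, -0.0, 0.312], [-0.312, -0.0, 0.95], [-0.0, -1.0, -0.0]]
ft_force: [-0.2, -0.1, -1.9]
grip_width: 0.0552
```

Emit:
move_arm(targets=[0,0.5,0,0,0,0,0,0.5,0,0,0,0,0,0.5,0,0,0,0,0,0,0,0,0,0,0,0,0,0,0,0])

```text
time_s: 32.7
position: [0.6741, 0.0627, 0.0693]
tool_rot: [[0.95, 0.001, 0.312], [-0.312, -0.0, 0.95], [0.001, -1.0, 0.0]]
ft_force: [-1.9, 0.1, 5.0]
grip_width: 0.0548
```

Contact. Releasing, rising and moving the arm clear.

Emit:
move_arm(targets=[0,0,0,0,0,0,0,0,0,0,0,0,0,0,0,0,0,0,0,-12,0,0,0,0,0,-30,0,0,0,0], hand=1)

```text
time_s: 33.33
position: [0.6735, 0.0628, 0.1107]
tool_rot: [[0.95, -0.003, 0.312], [-0.312, 0.0, 0.95], [-0.002, -1.0, -0.001]]
ft_force: [0.2, -0.7, -0.2]
grip_width: 0.0855
```

Emit:
move_arm(targets=[0,-35,0,0,0,0,0,-40,0,0,0,0,-30,-20,0,0,0,0,-40,0,20,0,0,0,-40,0,35,0,0,0])

```text
time_s: 33.95
position: [0.5858, 0.1495, 0.2072]
tool_rot: [[0.95, 0.002, 0.314], [-0.314, 0.0, 0.95], [0.002, -1.0, 0.001]]
ft_force: [0.4, 0.5, 0.4]
grip_width: 0.0853
```

Emit:
move_arm(targets=[-40,0,35,0,0,0,-40,0,40,0,0,0,-40,0,40,0,0,0,-40,0,40,0,0,0,-20,0,20,0,0,0])

```text
time_s: 34.58
position: [0.4686, 0.374, 0.2069]
tool_rot: [[0.951, 0.001, 0.309], [-0.309, 0.001, 0.951], [0.001, -1.0, 0.001]]
ft_force: [0.2, -0.3, 0.1]
grip_width: 0.0851
```

Emit:
move_arm(targets=[-30,0,40,0,0,0,-30,0,40,0,0,0,-20,0,20,0,0,0,0,0,0,0,0,0,0,0,0,0,0,0])

```text
time_s: 35.2
position: [0.4257, 0.491, 0.2063]
tool_rot: [[0.95, 0.001, 0.312], [-0.312, -0.0, 0.95], [0.001, -1.0, 0.0]]
ft_force: [-0.9, -0.0, -0.1]
grip_width: 0.0855
```

```bash
python3 - <<'E'
from rig import get_image,env
from fit import *
d=get_image("scene");e=get_image("top")
cv2.imwrite('pics/s23.png',cv2.resize(d['pixels'][:,:,::-1],(800,600),interpolation=cv2.INTER_CUBIC))
cv2.imwrite('pics/t6.png',cv2.resize(e['pixels'][150:310,120:290,::-1],(637,600),interpolation=cv2.INTER_CUBIC))
X=cloud(e)
for n,c,a,b in(('beaker',(.6738,.0628),.0965,.11),('pot',(.517,-.0867),.0965,.106),('green',(.5587,.1297),.09,.104),('cap',(.6488,-.064),.112,.126)):
    q=top_pts(X,c,a,b,.05);print(n,len(q),'target',c,mincirc(q[:,:2]),q.mean(0).round(4),minrect(q[:,:2]) if n=='green' else '')
print(env.observe()['time_s'])
E
```

```text
beaker 126 target (0.6738, 0.0628) (array([0.67407312, 0.06338147]), 0.028582353591918946) [0.6745 0.065  0.1045] 
pot 113 target (0.517, -0.0867) (array([ 0.51814874, -0.08601106]), 0.029685966491699217) [ 0.5194 -0.0843  0.1028] 
green 129 target (0.5587, 0.1297) (array([0.5589057 , 0.13058247]), 0.03711804962158203) [0.5585 0.1302 0.0964] (array([0.55855969, 0.13049026]), array([54.90415192, 53.59828568]), 71.65745544433594)
cap 292 target (0.6488, -0.064) (array([ 0.6498114 , -0.06384799]), 0.024717472076416017) [ 0.6492 -0.0641  0.1193] 
35.3
```

View pics/s23.png

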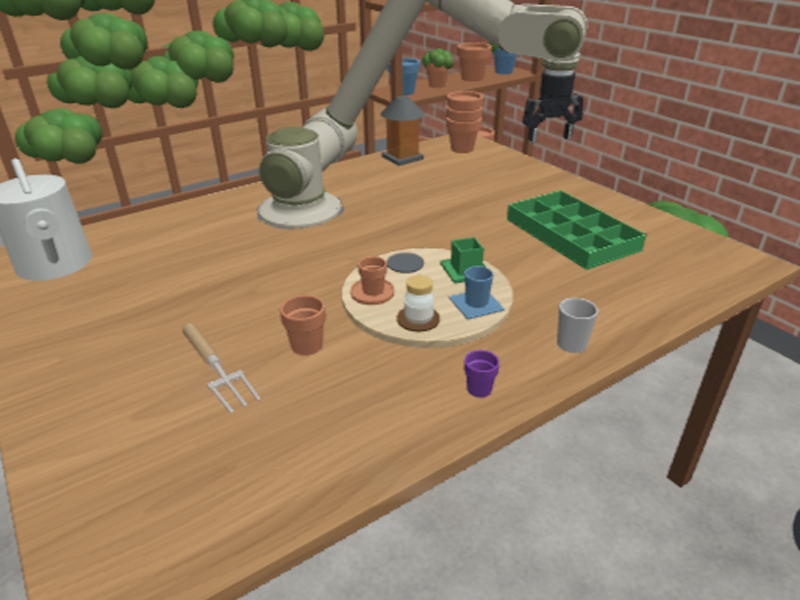

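View pics/t6.png

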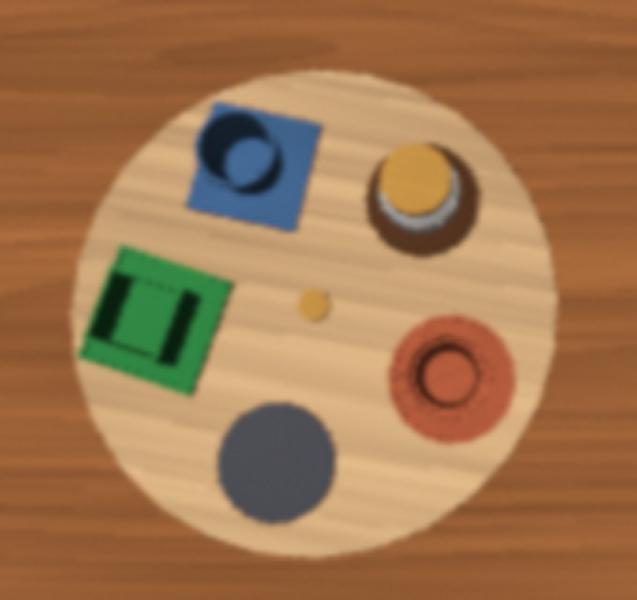

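All four things are upright and within about 1.5 mm of the middle of their places. The slate is free, the fork and the look-alikes haven't moved, and the arm is clear. I'm handing in.

```bash
python3 -c "
from rig import env
print(env.close_job())"
```

```text
the job is handed in; nothing more can be done
None
```

I moved all four things to their own places and handed the job in at about 35 s of the 112 s allowed. The order was: beaker to the slate, pot to the saucer, jar to the cork mat, green pot to the drip tray, then beaker to the blue tile.

My last check was with the arm clear and nothing gripped:
- **Centring:** each thing measured within about 1.5 mm of the middle of its place, against a camera calibration good to about 2 mm. The green pot is square to its tray within 0.2°.
- **Upright:** all four look upright in both views, with their tops at the right heights.
- **Left alone:** the slate is free. The fork, the large terracotta pot and the purple pot look unmoved in the picture; I did not measure them.
- **Forces:** the highest force read at the end of any move was about 11 N, when I set the terracotta pot down.

Two readings disagreed. The fingers read 57 mm on the pot's 60 mm rim band, and the beaker stood about 2 mm off the hand's position on the slate. I measured the beaker again before its last move, and neither affected the result.

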